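# Seat the mill stone and close the clamp

## Task

Put the loose granite mill stone into the round well of the bench mill, turn it under light pressure until it drops over the hidden drive, and press it down until you feel that it sits fully home. Only then swing the hinged steel clamp arm over it until it is completely closed. Be gentle: never push or drop the stone hard against the mill (keep well below 60 N), and leave the mortar, pestle, canister and measuring cups where they are.

Things in the scene. Friction and masses are not known exactly. Their poses are not given: they have to be found in the camera images.
- mill: Low bench mill of bare aluminium, fixed on the mat. Origin: underside, below the centre of its round well. Gear case 165 x 116 x 40 mm high, x -65 to +100. On it the well wall: inner diameter 92 up to 52 mm above the origin, from there flaring to about 103 at the rim (64 mm). x axis points from the well to the two hinge posts (x +85, y +-18, top 117 mm). A locked crank sticks out at +y to y = 104, below 32 mm.
- mill_seat (a point): Centre of the flat well floor, 40 mm above the mill's origin, axes as the mill's. A stone that is fully home stands on this floor, the stone's origin at this point.
- drive_top (a point): Centre of the top of the locked cross-shaped drive, 10 mm above the floor; axes as the mill's, not the drive's. Four arms 26 mm long, 10 wide. The drive's angle is not measured: it stands anywhere from -0.6 to +0.6 rad from the mill's axes. A stone whose slots do not match it (within about 0.1 rad) rests on it, 10 mm too high.
- seal_top (a point): Centre of the stiff rubber seal ring round the drive, at the height of its top before use, 5 mm above the floor (fixed to the mill). A matched stone stops on it 5 mm too high; about 3.5 to 6 N of push besides the stone's weight moves ring and stone slowly on to the hard floor. The ring stays down.
- stone: Round granite mill stone, 0.36 to 0.54 kg, on the mat. Origin: centre of the underside. Disc 86 mm diameter, 30 mm thick; on it a steel grip bar 50 mm long (along the stone's x), 14 wide, from 30 to 60 mm above the origin. The underside has two crossing slots, along x and y, 17 mm wide, 12 deep, so it fits the drive every quarter turn.
- clamp (a joint): Clamp hinge angle in rad: 0 closed (arm level over the well, at its stop), grows as the arm swings up and back; at the start 2.1 to 2.4 (leaning back, away from the well). The hinge is stiff (0.25 N m): the arm stays where it is left.
- clamp_hinge (a point): Hinge axis of the clamp, along the mill's y, at x = +85 and 107 mm above the mill's origin. The point turns with the arm.
- clamp_grip (a point): Point to grip, on the clamp arm's centre line, 125 mm from the hinge, 10 from the free end. Arm: plain steel bar 135 mm long, 20 wide (mill's y), 12 thick; closed, it points to the mill's -x, centre line 107 mm above the mill's origin, underside 1 mm above the grip bar of a stone that is home. It cannot close over a stone that stands high.
- mortar: Bystander: granite mortar, 132 mm diameter, 88 mm high, 2.2 kg. Origin: centre of the underside.
- pestle: Bystander: granite pestle lying along its y axis, 150 mm long, 38 mm thick. Origin: under its middle, on the mat.
- canister: Bystander: closed stainless canister with a push button in the lid, 94 mm diameter, 120 mm high. Origin: centre of the underside.
- cups: Bystander: nested green plastic measuring cups, 80 mm diameter, 64 mm high, handles to their -x, reaching 94 mm out. Origin: centre of the underside.
Things that resemble listed ones, but are neither listed nor needed, are in the scene too. What is shaped like the stone but red or yellow is not meant.

How it is judged:
By the outcome, as a careful person would: the job done as asked, in the order asked, and still so for the second after the job is handed in, with the robot touching nothing.
It also fails if it takes over 72 s, if anything falls off the work surface, if the arm or the gripper's body presses on something with over 40 N, if the wrist force passes 120 N, or if a joint passes its speed limit or range.

## Robot

A 6-joint arm with a two-finger parallel gripper is mounted at the origin on the work surface. World frame = base frame: x ahead of the robot, y to its left, z up, the work surface at z = 0. Lengths are in mm, angles in rad, forces in N, time in s.
With the tool pointing down it reaches from about 275 to 750 mm from the base axis. Payload 10.2 kg.
Tool frame: the origin (TCP) lies at the very end of the fingers, on their centre line; the grasp point (between the pads) lies 19 mm behind it; z points along the fingers, y is the direction in which the jaws open and shut (so a half turn about z gives the same grasp; the last joint's range is limited). The gripper opens to 85 mm and grips with 20 to 120 N. Pads are 22 mm wide; open, the fingers measure 114 mm over their backs; the gripper's body (76 mm by 85 mm) begins 54 mm behind the grasp point. The pads swing forward as they close: fully open they stand 13 mm farther back than shut.
Start: joints at [-1.459, 0.313, 1.498, -0, 1.331, -0.223], TCP at [172.492, -495.861, 231.294] pointing down, gripper open.
Joint ranges: [-2.94, 2.94], [-0.97, 2.17], [0.19, 2.56], [-1.23, 4.37], [0.02, 3.11], [-2.88, 2.88]. Speed limits (rad/s): [2.39, 2.39, 3.01, 3.14, 3.14, 3.14].

## Interface

Orientations are given as a unit quaternion [w, x, y, z].
In Python, from rig import ctrl, eyes, order gives the robot as it stands.
- The arm moves only by the tool move_arm, never from a script. Its argument "deltas" is a list of rows, each a list of 6 numbers: the shift along the tool's x, y, z in cm, then the turn, a rotation vector about the tool's x, y, z in degrees. A call has exactly 10 rows; each row shifts and turns the commanded pose from where the row before left it, along the tool's axes as they then stand; what a row does not reach is not made up. A row lasts 1/10 s, in which the tool goes at most 50 mm and 8.59 degrees, less where a joint would pass 70% of its speed; a pose out of reach is approached as far as the arm can. A call is refused whole if a number of a shift passes 5 or a number of a turn 8.59, either way. A call with a gripper value outside its range is refused whole. "grip" is the finger opening in cm, from 0 to 8.54, set as the call begins (left out, the last holds). The fingers move at their own pace and stop on an object; "newtons" is the grip in N (left out, the last holds). Time passes only in rows, so rows that do not move let the fingers close, or fill a call up. It gives the time, the measured TCP pose, the force and the opening at its end, in the units of the state.
- ctrl.sense(): the state, without advancing time (a new reading comes with each control period).
- eyes.capture(name): name is "scene" or "side" or "wrist"; returns the picture (400x640x3 uint8, blue, green, red); there is no depth.
- eyes.camera_params(name): a dict with "K" (3x3 intrinsics, pixels), "k1" (the pictures are not rectified: a ray, as slopes to the right and down, at radius r is drawn at 1 + k1 r^2 times it, then the intrinsics apply), "camera_from_world" (4x4, takes a point from world to camera coordinates). Camera axes: x right, y down, z forward; pixel columns grow to the right and rows downward; lengths in mm; the calibration is good to about 2 mm. A picture is of the moment at which its call begins: read the wrist's pose just before it. camera_params takes no time and is no camera call; for the wrist camera it gives the pose at the moment of the call.
- order.finish_job(): hands the job in, once; it reports no verdict.
The state is a dict: "time_s": time; "joints": joint angles; "dq": joint speeds; "tau": joint torques, N m; "eef_pos": TCP position; "ee_rot": TCP orientation; "force": force on the tool from outside, world axes, zero at the start; "wrist_torque": the same for the moment, N m; "grip_width": opening from 0.0 (shut) to 1.0 (fully open).
Only numpy, scipy, OpenCV 4.12 (cv2) and the standard library are available. Lean on these libraries where they do the work, as an engineer would, in place of code of your own. Each camera call takes 0.05 s, during which the arm holds its last target.

## Working session

There is one attempt and no reset: what is moved stays moved. The work goes in short steps, Python scripts to look and compute and a tool call to move; the robot and the scene stay as the last step left them, time stands still between calls to the robot, and variables do not carry over. Pictures are saved under pics/ and viewed, and the job is handed in when it is done.

Besides the shell and the picture viewer there is one more tool, called after "Call:" in YAML: its name, and indented under it one key for each argument. move_arm: Moves the arm, as the interface text tells. Its arguments: {"type":"object","properties":{"deltas":{"type":"array"},"grip":{"type":"number"},"newtons":{"type":"number"}},"required":["deltas"]}

```bash
ls; mkdir -p pics; python3 - <<'E'
from rig import ctrl,eyes,order
import cv2,json
s=ctrl.sense();print(s)
for n in ("scene","side","wrist"):
    p=eyes.camera_params(n);print(n,p)
    cv2.imwrite(f"pics/{n}0.png",eyes.capture(n))
E
```

```text
pics
{'time_s': 0.0, 'joints': array([-1.45936579e+00,  3.13438660e-01,  1.49844373e+00, -4.14063744e-06,
        1.33098715e+00, -2.23427296e-01]), 'dq': array([-0.00089023, -0.00197307,  0.00117772,  0.0001368 , -0.00153675,
        0.00114197]), 'tau': array([-7.52360556e-04, -4.12272978e+01, -2.59735143e+01, -2.43265995e-04,
        4.25328151e-03,  5.03874514e-05]), 'eef_pos': array([ 172.47801386, -495.58724531,  230.73837485]), 'ee_rot': array([-6.37554020e-04,  9.86016208e-01,  1.66648222e-01,  3.37254431e-05]), 'force': array([-0.09653939, -0.56499745, -0.55189695]), 'wrist_torque': array([ 0.04998022, -0.02700393,  0.07770532]), 'grip_width': 1.0013816142378}
scene {'K': array([[416.66383269,   0.        , 313.7513718 ],
       [  0.        , 416.66383269, 194.40791883],
       [  0.        ,   0.        ,   1.        ]]), 'k1': -0.0714560624321136, 'camera_from_world': array([[ 2.13377349e-01,  9.76969532e-01,  8.00671104e-04,
        -1.98010288e+02],
       [ 7.88999373e-01, -1.71839852e-01, -5.89873761e-01,
        -3.77923230e+02],
       [-5.76151105e-01,  1.26497429e
[... 549 characters left out ...]
2114423e-01, -6.91470996e-01,
         1.45930556e+03],
       [ 0.00000000e+00,  0.00000000e+00,  0.00000000e+00,
         1.00000000e+00]])}
wrist {'K': array([[319.11351648,   0.        , 320.20934915],
       [  0.        , 319.11351648, 204.2625489 ],
       [  0.        ,   0.        ,   1.        ]]), 'k1': 0.008186286106625239, 'camera_from_world': array([[ 3.28181352e-01, -9.44613708e-01, -1.39367465e-03,
        -5.23352171e+02],
       [-8.94653877e-01, -3.11296904e-01,  3.20450742e-01,
        -4.12638361e+01],
       [-3.03136011e-01, -1.03919101e-01, -9.47264155e-01,
         3.80856636e+02],
       [ 0.00000000e+00,  0.00000000e+00,  0.00000000e+00,
         1.00000000e+00]])}
```

View pics/scene0.png

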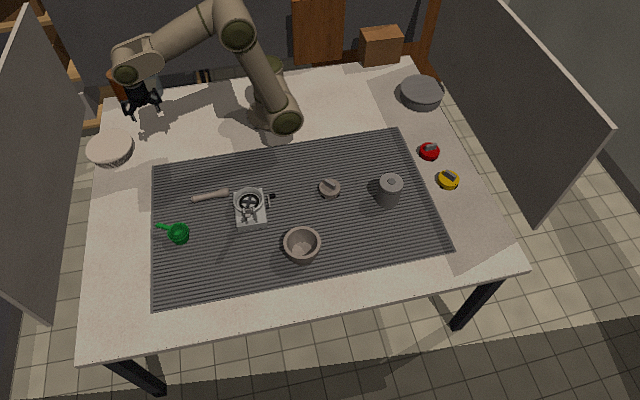

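View pics/side0.png

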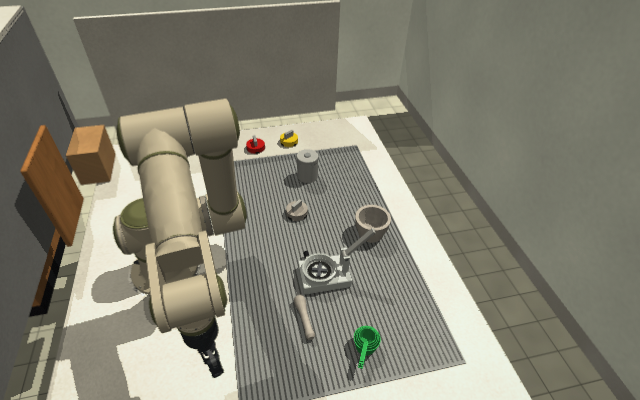

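View pics/wrist0.png

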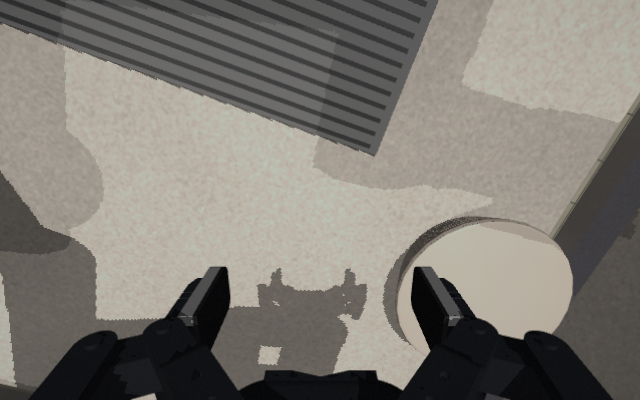

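The picture shows three stone-like things in "scene": granite (330,188), red (429,151) and yellow (448,180). Also round are the bowl (302,244), canister (390,188) and plate (420,92). I choose the granite one and check it in a close crop.

```bash
cat > h.py <<'E'
import numpy as np, cv2
from rig import ctrl,eyes,order
P={}
def par(n):
    if n=="wrist": return eyes.camera_params(n)
    if n not in P: P[n]=eyes.camera_params(n)
    return P[n]
def proj(n,X,p=None):
    p=p or par(n);X=np.atleast_2d(X).astype(float);T=p["camera_from_world"]
    c=X@T[:3,:3].T+T[:3,3];s=c[:,:2]/c[:,2:];r2=(s**2).sum(1,keepdims=True)
    s=s*(1+p["k1"]*r2);K=p["K"];return s*[K[0,0],K[1,1]]+[K[0,2],K[1,2]]
def ray(n,uv,p=None):
    p=p or par(n);K=p["K"];d=(np.array(uv,float)-[K[0,2],K[1,2]])/[K[0,0],K[1,1]]
    s=d.copy()
    for _ in range(20): s=d/(1+p["k1"]*(s@s))
    T=p["camera_from_world"];R=T[:3,:3];return -R.T@T[:3,3],R.T@np.array([s[0],s[1],1])
def onz(n,uv,z,p=None):
    o,d=ray(n,uv,p);return o+d*(z-o[2])/d[2]
def crop(img,x0,y0,w,h,k,name):
    cv2.imwrite("pics/"+name,cv2.resize(img[y0:y0+h,x0:x0+w],None,fx=k,fy=k,interpolation=cv2.INTER_CUBIC))
E
python3 - <<'E'
from h import *
a=cv2.imread("pics/scene0.png");b=cv2.imread("pics/side0.png")
crop(a,220,160,130,75,6,"sc_a.png");crop(b,270,190,110,100,6,"sd_a.png")
print(onz("scene",(330,188),30),onz("side",(297,211),30))
print(onz("scene",(248,203),64),onz("side",(319,268),64))
E
```

```text
[503.73255663 158.66149648  30.        ] [499.96939466 141.804284    30.        ]
[ 531.47110235 -167.38457634   64.        ] [ 514.69574933 -169.65824693   64.        ]
```

View pics/sc_a.png

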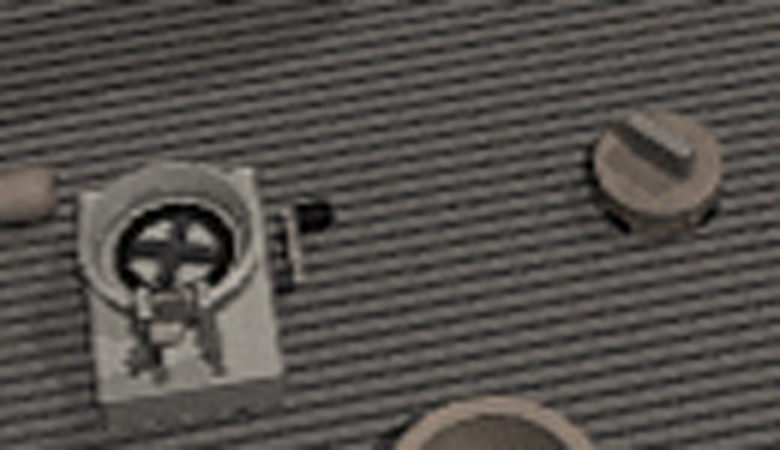

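View pics/sd_a.png

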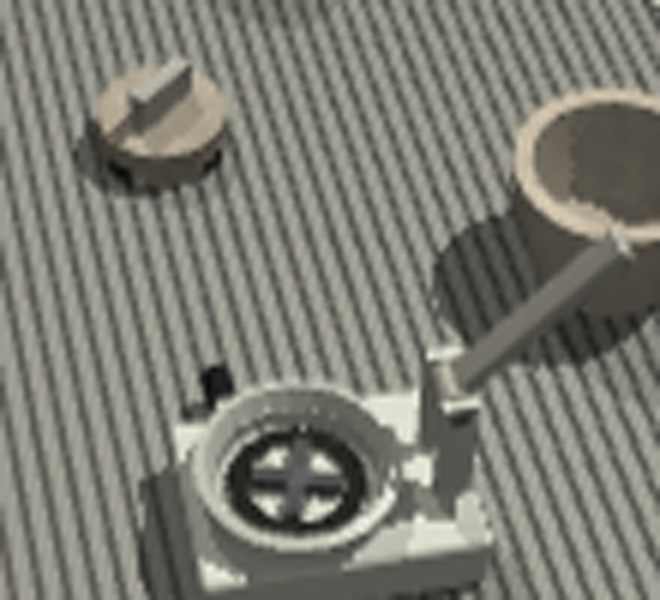

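The crops confirm the granite stone with slots at side (297,211), and the mill with its clamp leaning back. Next I plan a look over the mill with the wrist camera.

```bash
cat >> h.py <<'E'
from scipy.spatial.transform import Rotation as Ro
def q2R(q): return Ro.from_quat([q[1],q[2],q[3],q[0]])
def down(yaw): # tool x at world yaw, z down
    c,s=np.cos(yaw),np.sin(yaw)
    return Ro.from_matrix(np.array([[c,s,0],[s,-c,0],[0,0,-1]]))
def plan(pos,yaw=None,R=None,p0=None,R0=None):
    s=ctrl.sense();p0=s["eef_pos"] if p0 is None else np.array(p0);R0=q2R(s["ee_rot"]) if R0 is None else R0
    R=R if R is not None else (down(yaw) if yaw is not None else R0)
    d=R0.inv().apply(np.array(pos)-p0)/10; w=np.degrees((R0.inv()*R).as_rotvec())
    print("shift cm (cur tool axes)",d.round(2),"rot deg",w.round(2));return d,w
def st():
    s=ctrl.sense();R=q2R(s["ee_rot"]);x=R.as_matrix()[:,0];z=R.as_matrix()[:,2]
    print("t",round(s["time_s"],2),"p",s["eef_pos"].round(1),"yaw",round(float(np.arctan2(x[1],x[0])),4),"z",z.round(3),"F",s["force"].round(2),"T",s["wrist_torque"].round(2),"g",round(s["grip_width"]*85.4,1),"q",s["joints"].round(2));return s
E
python3 - <<'E'
from h import *
s=st();p=par("wrist");o,d=ray("wrist",(320,204),p);R=q2R(s["ee_rot"])
print("cam in tool",R.inv().apply(o-s["eef_pos"]),R.inv().apply(d))
plan([530,-175,231])
plan([440,-175,260],yaw=0.3)
E
```

```text
t 0.15 p [ 172.5 -495.7  230.9] yaw 0.3348 z [-0.     0.001 -1.   ] F [ 0.47 -0.02 -0.59] T [-0.07  0.01 -0.06] g 85.4 q [-1.46  0.31  1.5  -0.    1.33 -0.22]
cam in tool [  82.72590288   -1.01972366 -142.45371953] [-0.31990851 -0.00101803  0.94744848]
shift cm (cur tool axes) [ 4.430e+01 -1.854e+01  1.000e-02] rot deg [0. 0. 0.]
shift cm (cur tool axes) [ 35.8  -21.5   -2.88] rot deg [-0.06 -0.01  1.99]
```

Call:
move_arm:
  deltas:
    - [4.2, -1.8, -0.3, 0, 0, 0]
    - [4.2, -1.8, -0.3, 0, 0, 0]
    - [4.2, -1.8, -0.3, 0, 0, 0]
    - [4.2, -1.8, -0.3, 0, 0, 0]
    - [4.2, -1.8, -0.3, 0, 0, 0]
    - [4.2, -1.8, -0.3, 0, 0, 0]
    - [4.2, -1.8, -0.3, 0, 0, 0]
    - [4.2, -1.8, -0.3, 0, 0, 0]
    - [4.2, -1.8, -0.3, 0, 0, 0]
    - [4.2, -1.8, -0.3, 0, 0, 0]

```text
time_s: 1.15
eef_pos: [511.1, -186.2, 261.3]
ee_rot: [-0.0, 0.986, 0.167, -0.0]
force: [1.2, -0.1, -0.1]
grip_width: 1.004
```

```bash
python3 - <<'E'
from h import *
s=st();p=par("wrist");im=eyes.capture("wrist");cv2.imwrite("pics/w1.png",im);np.save("w1.npy",p,allow_pickle=True)
E
```

```text
t 1.15 p [ 511.1 -186.2  261.3] yaw 0.3349 z [-0.  0. -1.] F [ 1.18 -0.12 -0.11] T [-0.01  0.01  0.1 ] g 85.8 q [-0.56  0.34  1.39 -0.    1.42  0.67]
```

View pics/w1.png

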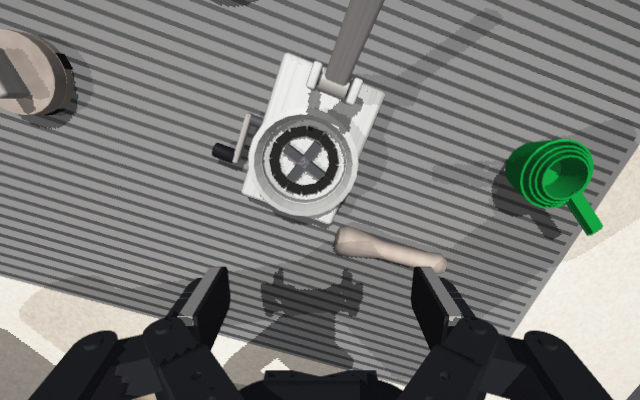

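```bash
python3 - <<'E'
from h import *
im=cv2.imread("pics/w1.png")
crop(im,205,40,190,140,4,"w1m.png"); crop(im,0,20,100,110,5,"w1s.png")
E
```

```text
(no output)
```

View pics/w1m.png

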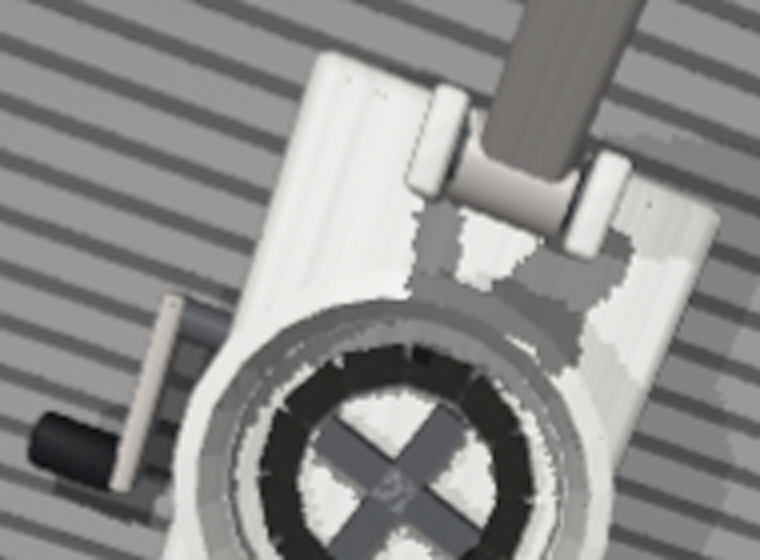

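```bash
python3 - <<'E'
from h import *
im=cv2.imread("pics/w1.png")
crop(im,240,105,130,125,5,"w1d.png")
E
```

```text
(no output)
```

View pics/w1d.png

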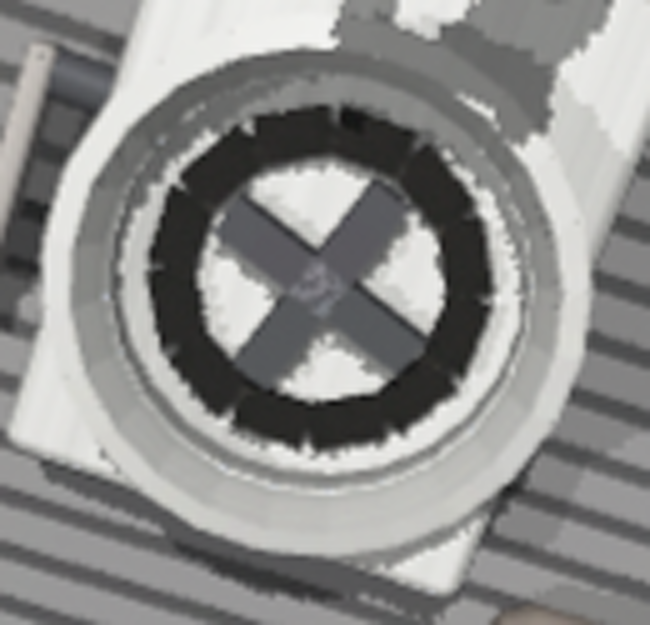

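View pics/w1s.png

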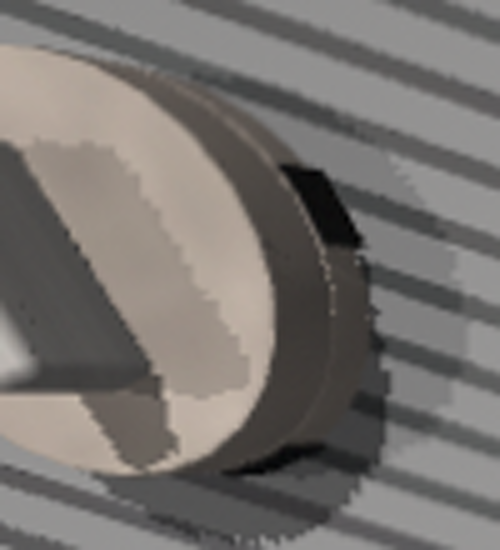

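```bash
python3 - <<'E'
from h import *
from scipy.optimize import least_squares
p=np.load("w1.npy",allow_pickle=True).item()
def m4(x,y):return ((x+.5)/4-.5+205,(y+.5)/4-.5+40)
def m5(x,y):return ((x+.5)/5-.5+240,(y+.5)/5-.5+105)
F=[((100,58,40),m4(317,50)),((100,-58,40),m4(720,213)),((-65,58,40),m5(8,442)),((-65,-58,40),m5(457,597)),((0,0,50),m5(320,286))]
def mill(v,X):
    c,s=np.cos(v[2]),np.sin(v[2]);X=np.array(X,float)
    return np.array([v[0]+c*X[0]-s*X[1],v[1]+s*X[0]+c*X[1],v[3]+X[2]])
def res(v,f=F):return np.concatenate([proj("wrist",mill(v,X),p)[0]-u for X,u in f]+[[v[3]/5]])
r=least_squares(res,[520,-168,0,0]);print(r.x,r.fun.round(1))
for z in(0,4,8):
    o=lambda w:res([*w,z]);q=least_squares(o,[520,-168,0]);print(z,q.x,q.cost)
v=r.x
for a,b in(((391,192),(252,372)),((230,213),(410,360))):
    A=onz("wrist",m5(*a),50+v[3],p);B=onz("wrist",m5(*b),50+v[3],p);d=A-B
    print("arm",np.linalg.norm(d),"ang rel mill",np.arctan2(d[1],d[0])-v[2],"centre",(A+B)/2)
# project to scene & side
for n in("scene","side"): print(n,proj(n,[mill(v,(0,0,50)),mill(v,(100,58,40)),mill(v,(-65,58,40)),mill(v,(-65,-58,40)),mill(v,(100,-58,40))]).round(1))
np.save("mill.npy",v)
E
```

```text
[ 5.16417295e+02 -1.63434978e+02 -2.01217315e-02 -5.27095529e+00] [-0.1 -0.1  0.3 -0.1 -0.2  0.3 -0.2  0.3  0.2 -0.3 -1.1]
0 [ 5.16963684e+02 -1.63418659e+02 -2.02040831e-02] 4.742088762082958
4 [ 5.17373965e+02 -1.63407327e+02 -2.02675037e-02] 13.163366028434769
8 [ 5.17780351e+02 -1.63396935e+02 -2.03316933e-02] 26.588933364340946
arm 52.380298677365026 ang rel mill -0.3088176817090537 centre [ 516.49740927 -163.18241814   44.72904471]
arm 52.60650382615317 ang rel mill 1.2288775363607847 centre [ 515.71989706 -163.70881546   44.72904471]
scene [[249.2 202.6]
 [267.8 223.2]
 [262.4 188.5]
 [233.1 193.1]
 [236.7 228.3]]
side [[319.  269.9]
 [343.2 254. ]
 [297.1 261.3]
 [303.2 289.1]
 [351.9 280.9]]
```

```bash
python3 - <<'E'
from h import *
A=onz("scene",(325.2,179.9),60);B=onz("scene",(334.8,186),60);print(A,B,np.arctan2(*(B-A)[[1,0]]))
A=onz("side",(270+183/6,190+63/6),60);B=onz("side",(270+137/6,190+98/6),60);print(A,B,np.arctan2(*(B-A)[[1,0]]))
st();plan([470,140,240],yaw=0.33)
E
```

```text
[482.68538599 143.33463107  60.        ] [520.01923802 172.94738926  60.        ] 0.6705733735145598
[519.29970316 166.3121835   60.        ] [484.04778368 140.72714649  60.        ] -2.5137752634841335
t 1.2 p [ 514.6 -182.   261.5] yaw 0.3389 z [ 0.002  0.002 -1.   ] F [ 1.63  4.74 -1.56] T [ 0.15 -0.09 -0.04] g 85.0 q [-0.56  0.34  1.38  0.    1.42  0.68]
shift cm (cur tool axes) [  6.49 -31.85   2.2 ] rot deg [-0.06 -0.15  0.51]
```

Call:
move_arm:
  deltas:
    - [1.43, -4.6, 0.8, 0, 0, 0]
    - [1.43, -4.6, 0.8, 0, 0, 0]
    - [1.43, -4.6, 0.8, 0, 0, 0]
    - [1.43, -4.6, 0.8, 0, 0, 0]
    - [1.43, -4.6, 0.8, 0, 0, 0]
    - [1.43, -4.6, 0.8, 0, 0, 0]
    - [1.43, -4.6, 0.8, 0, 0, 0]
    - [0, 0, 0, 0, 0, -6]
    - [0, 0, 0, 0, 0, -6]
    - [0, 0, 0, 0, 0, -6]

```text
time_s: 2.2
eef_pos: [498.5, 149.6, 205.0]
ee_rot: [-0.0, 0.947, 0.321, -0.0]
force: [-0.2, 0.5, -0.5]
grip_width: 0.999
```

```bash
python3 - <<'E'
from h import *
s=st();p=par("wrist");im=eyes.capture("wrist");cv2.imwrite("pics/w2.png",im);np.save("w2.npy",p,allow_pickle=True)
s=st()
E
```

```text
t 2.2 p [498.5 149.6 205. ] yaw 0.6542 z [-0.001 -0.    -1.   ] F [-0.23  0.51 -0.47] T [ 0.01 -0.01 -0.03] g 85.3 q [ 0.07  0.33  1.55 -0.    1.27  0.98]
t 2.25 p [498.6 149.4 205. ] yaw 0.6589 z [-0.001 -0.    -1.   ] F [-0.47  1.3  -1.1 ] T [-0.05 -0.01 -0.02] g 85.5 q [ 0.07  0.33  1.55 -0.    1.27  0.98]
```

View pics/w2.png

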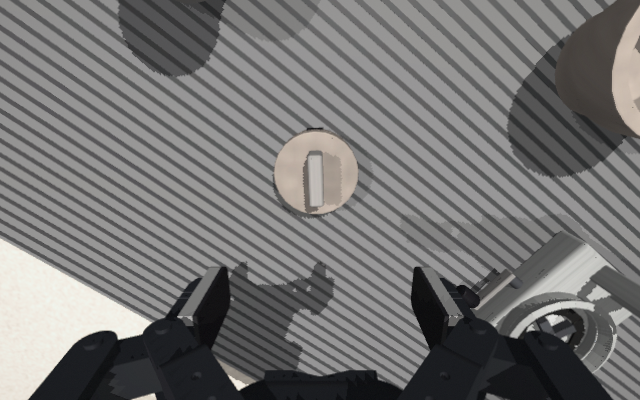

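```bash
python3 - <<'E'
from h import *
im=cv2.imread("pics/w2.png")
crop(im,265,120,105,105,6,"w2s.png")
E
```

```text
(no output)
```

View pics/w2s.png

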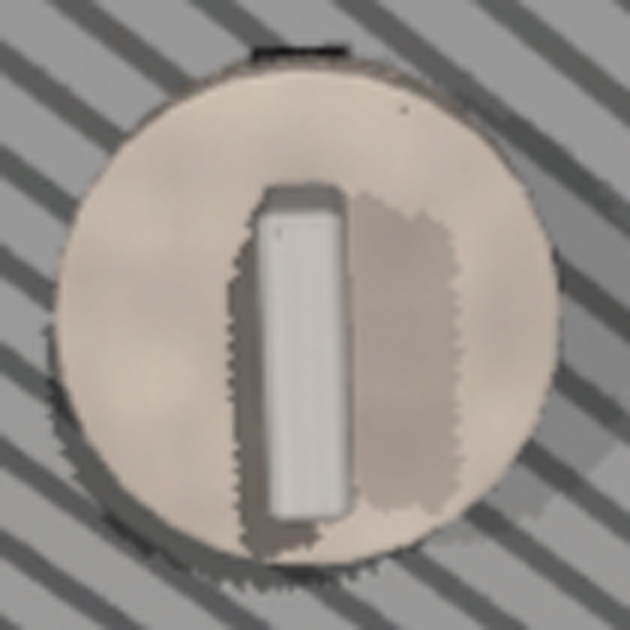

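```bash
python3 - <<'E'
from h import *
p=np.load("w2.npy",allow_pickle=True).item()
f=lambda x,y:((x+.5)/6-.5+265,(y+.5)/6-.5+120)
for z0 in(0,3):
    TL,TR,BL,BR=[onz("wrist",f(*c),60+z0,p) for c in((259,211),(348,210),(269,521),(354,520))]
    T=(TL+TR)/2;B=(BL+BR)/2;print("bar c",(T+B)/2,"len",np.linalg.norm(T-B),"w",np.linalg.norm(TL-TR),np.linalg.norm(BL-BR),"ang",np.arctan2(*(T-B)[[1,0]]))
    # disc
    L,R,U,D=[onz("wrist",f(*c),30+z0,p) for c in((54,320),(559,320),(303,70),(303,567))]
    print("disc",(L+R)/2,(U+D)/2,np.linalg.norm(L-R),np.linalg.norm(U-D))
    a=(T+B)/2
    plan([a[0],a[1],40],yaw=np.arctan2(*(T-B)[[1,0]]))
E
```

```text
bar c [501.97381959 158.68224989  60.        ] len 49.39134669799358 w 13.397896280825156 13.502547572645387 ang 0.6744784234986757
disc [502.29291364 159.66435113  30.        ] [500.67200899 159.17770957  30.        ] 85.52189003895128 86.11256603081017
shift cm (cur tool axes) [ 0.85 -0.52 16.5 ] rot deg [-0.02  0.03 -0.89]
bar c [502.62067518 159.12302239  63.        ] len 48.87571716721316 w 13.258026618736887 13.361585385244496 ang 0.6744784234986749
disc [502.87560674 160.05417452  33.        ] [501.27002422 159.5721331   33.        ] 84.71346623893523 85.29855867166451
shift cm (cur tool axes) [ 0.93 -0.52 16.5 ] rot deg [-0.02  0.03 -0.89]
```

Call:
move_arm:
  deltas:
    - [0.4, -0.25, 0, 0, 0, -0.9]
    - [0.45, -0.27, 0, 0, 0, 0]
    - [0, 0, 3, 0, 0, 0]
    - [0, 0, 3, 0, 0, 0]
    - [0, 0, 3, 0, 0, 0]
    - [0, 0, 3, 0, 0, 0]
    - [0, 0, 2, 0, 0, 0]
    - [0, 0, 1.5, 0, 0, 0]
    - [0, 0, 0, 0, 0, 0]
    - [0, 0, 0, 0, 0, 0]
  grip: 4.0
  newtons: 40

```text
time_s: 3.25
eef_pos: [502.6, 158.7, 50.7]
ee_rot: [0.0, 0.945, 0.326, 0.0]
force: [-0.2, 0.3, 0.9]
grip_width: 0.466
```

```bash
python3 - <<'E'
from h import *
s=st();im=eyes.capture("wrist");cv2.imwrite("pics/w3.png",im)
plan([502,158.9,36],yaw=.675)
E
```

```text
t 3.25 p [502.6 158.7  50.7] yaw 0.6638 z [ 0.  0. -1.] F [-0.16  0.3   0.86] T [-0.04  0.   -0.  ] g 39.8 q [0.08 0.53 1.69 0.   0.91 0.99]
shift cm (cur tool axes) [-0.06 -0.08  1.51] rot deg [ 0.04 -0.07 -0.63]
```

View pics/w3.png

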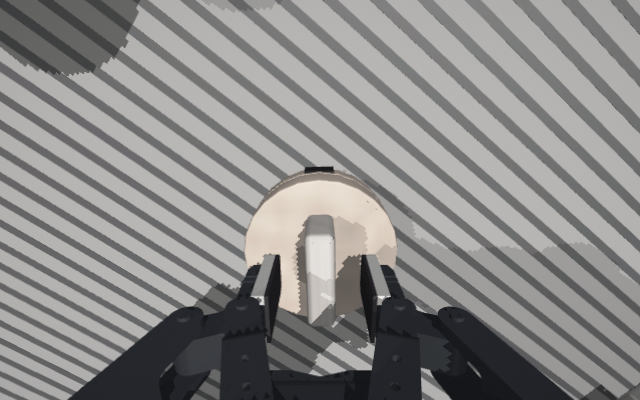

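The stone's bar (320,265) is centred between the pads (277 and 367). I lower the gripper and then close it.

Call:
move_arm:
  deltas:
    - [0, 0, 0.5, 0, 0, -0.6]
    - [0, 0, 0.5, 0, 0, 0]
    - [0, 0, 0.4, 0, 0, 0]
    - [0, 0, 0, 0, 0, 0]
    - [0, 0, 0, 0, 0, 0]
    - [0, 0, 0, 0, 0, 0]
    - [0, 0, 0, 0, 0, 0]
    - [0, 0, 0, 0, 0, 0]
    - [0, 0, 0, 0, 0, 0]
    - [0, 0, 0, 0, 0, 0]
  grip: 4.0
  newtons: 60

```text
time_s: 4.3
eef_pos: [502.3, 158.5, 36.3]
ee_rot: [0.0, 0.944, 0.331, 0.0]
force: [0.5, -0.5, -0.4]
grip_width: 0.468
```

Call:
move_arm:
  deltas:
    - [0, 0, 0, 0, 0, 0]
    - [0, 0, 0, 0, 0, 0]
    - [0, 0, 0, 0, 0, 0]
    - [0, 0, 0, 0, 0, 0]
    - [0, 0, 0, 0, 0, 0]
    - [0, 0, 0, 0, 0, 0]
    - [0, 0, 0, 0, 0, 0]
    - [0, 0, 0, 0, 0, 0]
    - [0, 0, 0, 0, 0, 0]
    - [0, 0, 0, 0, 0, 0]
  grip: 0.5
  newtons: 60

```text
time_s: 5.3
eef_pos: [502.5, 158.5, 36.5]
ee_rot: [0.0, 0.944, 0.331, 0.0]
force: [-0.3, -0.6, 4.7]
grip_width: 0.152
```

```bash
python3 - <<'E'
from h import *
s=st();im=eyes.capture("wrist");cv2.imwrite("pics/w4.png",im)
E
```

```text
t 5.3 p [502.5 158.5  36.5] yaw 0.6751 z [ 0.  0. -1.] F [-0.35 -0.57  4.71] T [-0.16 -0.04  0.06] g 12.9 q [ 0.08  0.56  1.7  -0.    0.88  0.98]
```

View pics/w4.png

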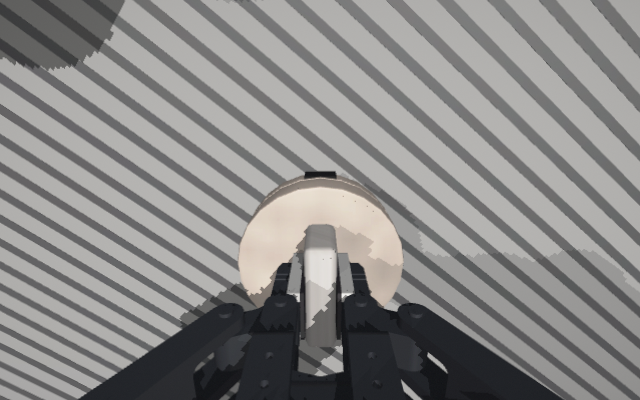

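Call:
move_arm:
  deltas:
    - [0, 0, -0.5, 0, 0, 0]
    - [0, 0, -1.5, 0, 0, 0]
    - [0, 0, -2.0, 0, 0, 0]
    - [0, 0, -2.5, 0, 0, 0]
    - [0, 0, -2.5, 0, 0, 0]
    - [0, 0, -2, 0, 0, 0]
    - [0, 0, -1, 0, 0, 0]
    - [0, 0, 0, 0, 0, 0]
    - [0, 0, 0, 0, 0, 0]
    - [0, 0, 0, 0, 0, 0]

```text
time_s: 6.35
eef_pos: [501.7, 158.4, 155.0]
ee_rot: [-0.0, 0.944, 0.331, -0.001]
force: [-0.3, -0.1, -3.4]
grip_width: 0.153
```

```bash
python3 - <<'E'
from h import *
s=st();im=eyes.capture("wrist");cv2.imwrite("pics/w5.png",im)
plan([517,-163.4,155])
E
```

```text
t 6.35 p [501.7 158.4 155. ] yaw 0.6751 z [-0.003 -0.    -1.   ] F [-0.34 -0.09 -3.4 ] T [-0.02  0.    0.01] g 13.0 q [0.08 0.39 1.6  0.   1.15 0.98]
shift cm (cur tool axes) [-1.893e+01  2.607e+01  1.000e-02] rot deg [0. 0. 0.]
```

View pics/w5.png

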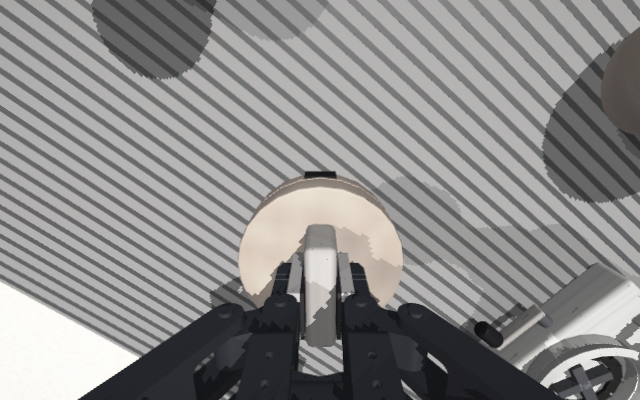

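Call:
move_arm:
  deltas:
    - [-0.9, 1.2, 0, 0, 0, 0]
    - [-1.8, 2.5, 0, 0, 0, 0]
    - [-2.4, 3.3, 0, 0, 0, 0]
    - [-2.4, 3.3, 0, 0, 0, 0]
    - [-2.4, 3.3, 0, 0, 0, 0]
    - [-2.4, 3.3, 0, 0, 0, 0]
    - [-2.4, 3.3, 0, 0, 0, 0]
    - [-2.1, 2.9, 0, 0, 0, 0]
    - [-1.4, 2.0, 0, 0, 0, 0]
    - [-0.7, 0.9, 0, 0, 0, 0]

```text
time_s: 7.4
eef_pos: [516.7, -165.4, 155.8]
ee_rot: [-0.0, 0.944, 0.33, -0.0]
force: [-0.1, 0.0, -4.7]
grip_width: 0.155
```

Call:
move_arm:
  deltas:
    - [0, 0, 0, 0, 0, -4]
    - [0, 0, 0, 0, 0, -6]
    - [0, 0, 0, 0, 0, -7]
    - [0, 0, 0, 0, 0, -6.6]
    - [0, 0, 0, 0, 0, -5]
    - [0, 0, 0, 0, 0, -3]
    - [0, 0, 0, 0, 0, 0]
    - [0, 0, 0, 0, 0, 0]
    - [0, 0, 0, 0, 0, 0]
    - [0, 0, 0, 0, 0, 0]

```text
time_s: 8.4
eef_pos: [517.2, -162.6, 156.3]
ee_rot: [-0.0, 0.818, 0.575, -0.0]
force: [-0.5, -0.3, -3.6]
grip_width: 0.155
```

```bash
python3 - <<'E'
from h import *
s=st();p=par("wrist");im=eyes.capture("wrist");cv2.imwrite("pics/w6.png",im);np.save("w6.npy",p,allow_pickle=True)
cv2.imwrite("pics/sd6.png",eyes.capture("side"));cv2.imwrite("pics/sc6.png",eyes.capture("scene"))
plan([517,-163.4,110],yaw=1.226)
E
```

```text
t 8.4 p [ 517.2 -162.6  156.3] yaw 1.2261 z [-0.  0. -1.] F [-0.46 -0.25 -3.65] T [-0.04  0.01  0.05] g 13.2 q [-0.52  0.42  1.55  0.    1.17 -0.18]
shift cm (cur tool axes) [-0.08  0.    4.63] rot deg [-0.   -0.    0.02]
```

View pics/w6.png

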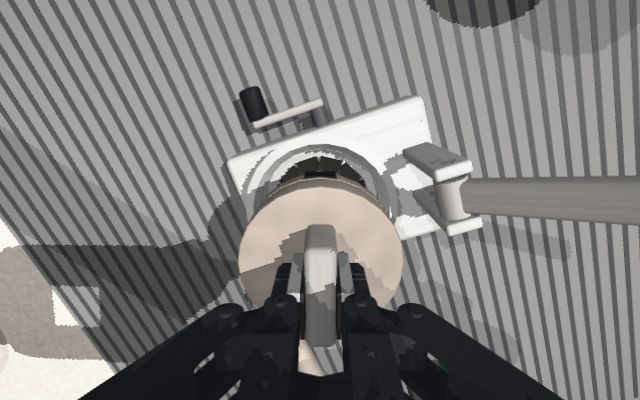

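```bash
python3 - <<'E'
from h import *
im=cv2.imread("pics/w6.png")
crop(im,215,80,240,170,3,"w6m.png")
p=np.load("w6.npy",allow_pickle=True).item()
c,s=np.cos(-.02),np.sin(-.02)
for X in((100,58,40),(-65,58,40),(100,-58,40)):
    w=[517+c*X[0]-s*X[1],-163.4+s*X[0]+c*X[1],X[2]];print(X,proj("wrist",w,p))
t=np.linspace(0,2*np.pi,13)
E
```

```text
(100, 58, 40) [[420.8903131   92.54948333]]
(-65, 58, 40) [[223.04049656 160.94141995]]
(100, -58, 40) [[450.52298679 225.72483599]]
```

View pics/w6m.png

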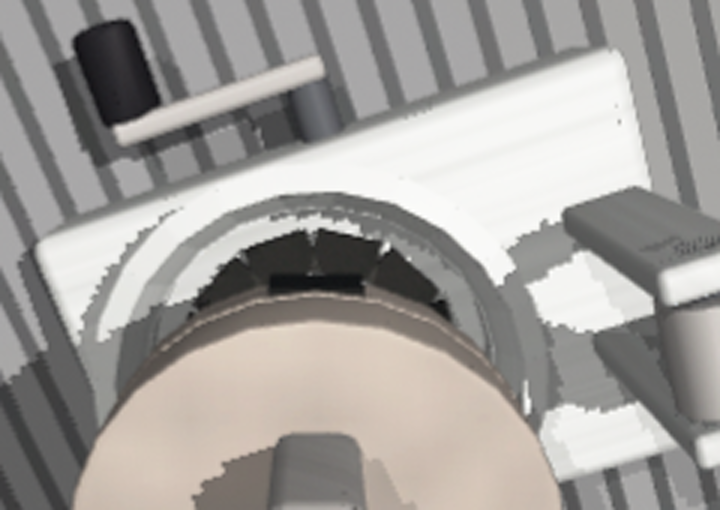

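Call:
move_arm:
  deltas:
    - [-0.1, 0, 0.5, 0, 0, 0]
    - [0, 0, 1, 0, 0, 0]
    - [0, 0, 1, 0, 0, 0]
    - [0, 0, 1, 0, 0, 0]
    - [0, 0, 0.8, 0, 0, 0]
    - [0, 0, 0.5, 0, 0, 0]
    - [0, 0, 0.3, 0, 0, 0]
    - [0, 0, 0.1, 0, 0, 0]
    - [0, 0, 0, 0, 0, 0]
    - [0, 0, 0, 0, 0, 0]

```text
time_s: 9.55
eef_pos: [517.1, -163.7, 104.6]
ee_rot: [0.0, 0.818, 0.576, 0.0]
force: [0.1, -0.2, -5.0]
grip_width: 0.151
```

```bash
python3 - <<'E'
from h import *
s=st();p=par("wrist");im=eyes.capture("wrist");cv2.imwrite("pics/w7.png",im);cv2.imwrite("pics/sd7.png",eyes.capture("side"))
crop(cv2.imread("pics/sd7.png"),250,200,130,110,6,"sd7c.png")
E
```

```text
t 9.55 p [ 517.1 -163.7  104.6] yaw 1.2267 z [ 0.001 -0.    -1.   ] F [ 0.06 -0.18 -4.99] T [-0.02 -0.02 -0.02] g 12.9 q [-0.52  0.48  1.61  0.    1.05 -0.18]
```

View pics/w7.png

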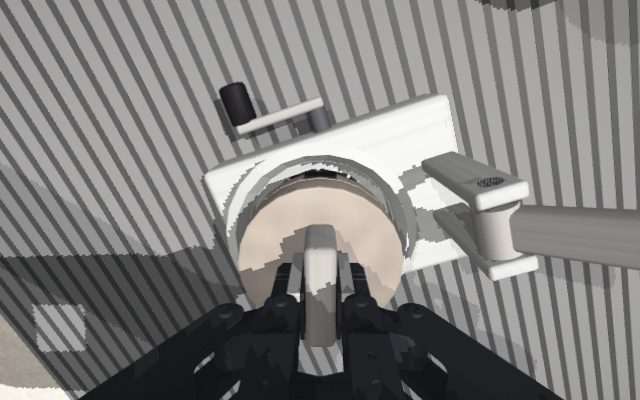

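View pics/sd7c.png

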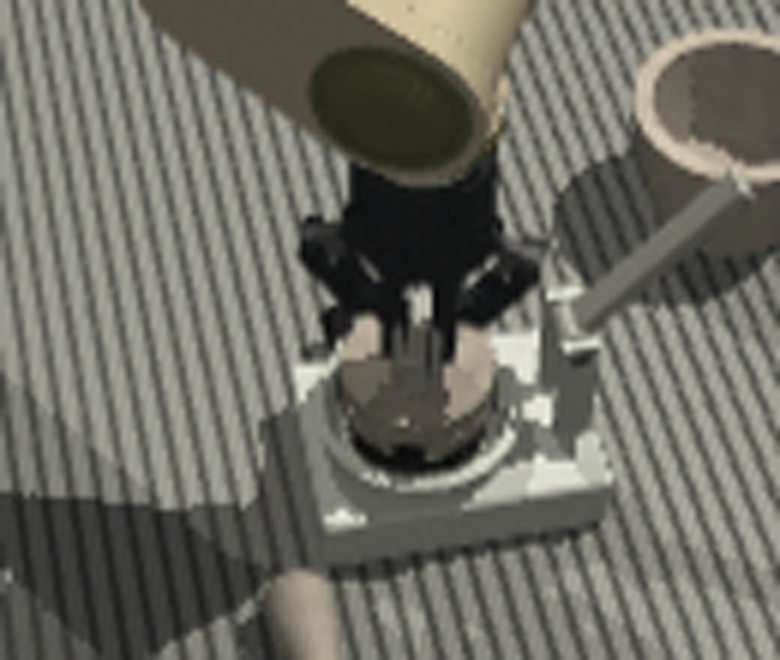

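Call:
move_arm:
  deltas:
    - [0, 0, 0.2, 0, 0, 0]
    - [0, 0, 0.2, 0, 0, 0]
    - [0, 0, 0.2, 0, 0, 0]
    - [0, 0, 0.2, 0, 0, 0]
    - [0, 0, 0.2, 0, 0, 0]
    - [0, 0, 0.2, 0, 0, 0]
    - [0, 0, 0.1, 0, 0, 0]
    - [0, 0, 0, 0, 0, 0]
    - [0, 0, 0, 0, 0, 0]
    - [0, 0, 0, 0, 0, 0]

```text
time_s: 10.65
eef_pos: [517.0, -163.6, 91.4]
ee_rot: [0.0, 0.818, 0.576, 0.0]
force: [-1.0, 0.3, -4.8]
grip_width: 0.153
```

```bash
python3 - <<'E'
from h import *
s=st()
E
```

```text
t 10.65 p [ 517.  -163.6   91.4] yaw 1.2266 z [ 0. -0. -1.] F [-0.97  0.26 -4.78] T [ 0.01 -0.03 -0.04] g 13.1 q [-0.52  0.5   1.62  0.    1.02 -0.18]
```

Call:
move_arm:
  deltas:
    - [0, 0, 0.1, 0, 0, 0]
    - [0, 0, 0.1, 0, 0, 0]
    - [0, 0, 0.1, 0, 0, 0]
    - [0, 0, 0.1, 0, 0, 0]
    - [0, 0, 0.1, 0, 0, 0]
    - [0, 0, 0.1, 0, 0, 0]
    - [0, 0, 0, 0, 0, 0]
    - [0, 0, 0, 0, 0, 0]
    - [0, 0, 0, 0, 0, 0]
    - [0, 0, 0, 0, 0, 0]

```text
time_s: 11.65
eef_pos: [516.9, -163.6, 85.3]
ee_rot: [0.0, 0.818, 0.576, -0.0]
force: [-0.0, 0.8, -4.6]
grip_width: 0.153
```

```bash
python3 - <<'E'
from h import *
s=st()
E
```

```text
t 11.65 p [ 516.9 -163.6   85.3] yaw 1.2266 z [ 0. -0. -1.] F [-0.02  0.82 -4.64] T [ 0.02  0.02 -0.02] g 13.1 q [-0.52  0.51  1.62 -0.    1.01 -0.18]
```

Call:
move_arm:
  deltas:
    - [0, 0, 0.1, 0, 0, 0]
    - [0, 0, 0.1, 0, 0, 0]
    - [0, 0, 0.1, 0, 0, 0]
    - [0, 0, 0, 0, 0, 0]
    - [0, 0, 0, 0, 0, 0]
    - [0, 0, 0, 0, 0, 0]
    - [0, 0, 0, 0, 0, 0]
    - [0, 0, 0, 0, 0, 0]
    - [0, 0, 0, 0, 0, 0]
    - [0, 0, 0, 0, 0, 0]

```text
time_s: 12.65
eef_pos: [516.9, -163.6, 82.3]
ee_rot: [0.0, 0.818, 0.576, 0.0]
force: [-0.0, 0.5, -4.5]
grip_width: 0.152
```

```bash
python3 - <<'E'
from h import *
s=st()
E
```

```text
t 12.65 p [ 516.9 -163.6   82.3] yaw 1.2267 z [ 0. -0. -1.] F [-0.01  0.53 -4.45] T [-0.01 -0.03 -0.03] g 13.0 q [-0.52  0.51  1.63  0.    1.   -0.18]
```

Call:
move_arm:
  deltas:
    - [0, 0, 0.05, 0, 0, 0]
    - [0, 0, 0.05, 0, 0, 0]
    - [0, 0, 0.05, 0, 0, 0]
    - [0, 0, 0, 0, 0, 0]
    - [0, 0, 0, 0, 0, 0]
    - [0, 0, 0, 0, 0, 0]
    - [0, 0, 0, 0, 0, 0]
    - [0, 0, 0, 0, 0, 0]
    - [0, 0, 0, 0, 0, 0]
    - [0, 0, 0, 0, 0, 0]

```text
time_s: 13.65
eef_pos: [517.0, -163.6, 80.8]
ee_rot: [0.0, 0.818, 0.576, 0.0]
force: [-2.2, 1.4, 5.2]
grip_width: 0.157
```

```bash
python3 - <<'E'
from h import *
s=st()
E
```

```text
t 13.65 p [ 517.  -163.6   80.8] yaw 1.2266 z [ 0. -0. -1.] F [-2.23  1.43  5.22] T [ 0.23  0.44 -0.05] g 13.4 q [-0.52  0.51  1.63  0.    1.   -0.18]
```

Call:
move_arm:
  deltas:
    - [0, 0, 0, 0, 0, 0]
    - [0, 0, 0, 0, 0, 0]
    - [0, 0, 0, 0, 0, 0]
    - [0, 0, 0, 0, 0, 0]
    - [0, 0, 0, 0, 0, 0]
    - [0, 0, 0, 0, 0, 0]
    - [0, 0, 0, 0, 0, 0]
    - [0, 0, 0, 0, 0, 0]
    - [0, 0, 0, 0, 0, 0]
    - [0, 0, 0, 0, 0, 0]

```text
time_s: 14.65
eef_pos: [517.0, -163.6, 80.8]
ee_rot: [0.0, 0.818, 0.576, 0.0]
force: [-1.5, 0.9, 3.4]
grip_width: 0.153
```

```bash
python3 - <<'E'
from h import *
s=st();cv2.imwrite("pics/w8.png",eyes.capture("wrist"));cv2.imwrite("pics/sd8.png",eyes.capture("side"))
crop(cv2.imread("pics/sd8.png"),250,200,130,110,6,"sd8c.png")
E
```

```text
t 14.65 p [ 517.  -163.6   80.8] yaw 1.2266 z [ 0. -0. -1.] F [-1.49  0.9   3.38] T [0.21 0.23 0.02] g 13.1 q [-0.52  0.51  1.63  0.    1.   -0.18]
```

View pics/w8.png

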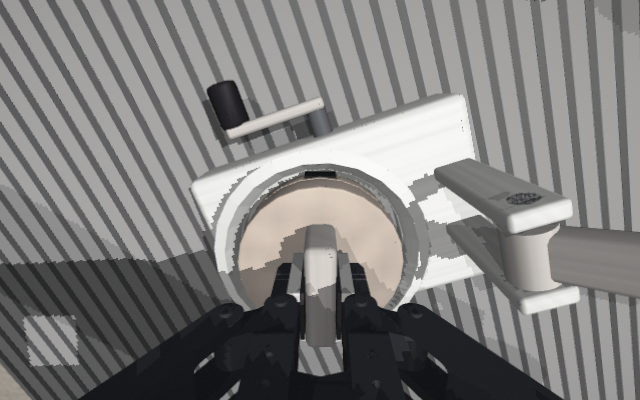

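View pics/sd8c.png

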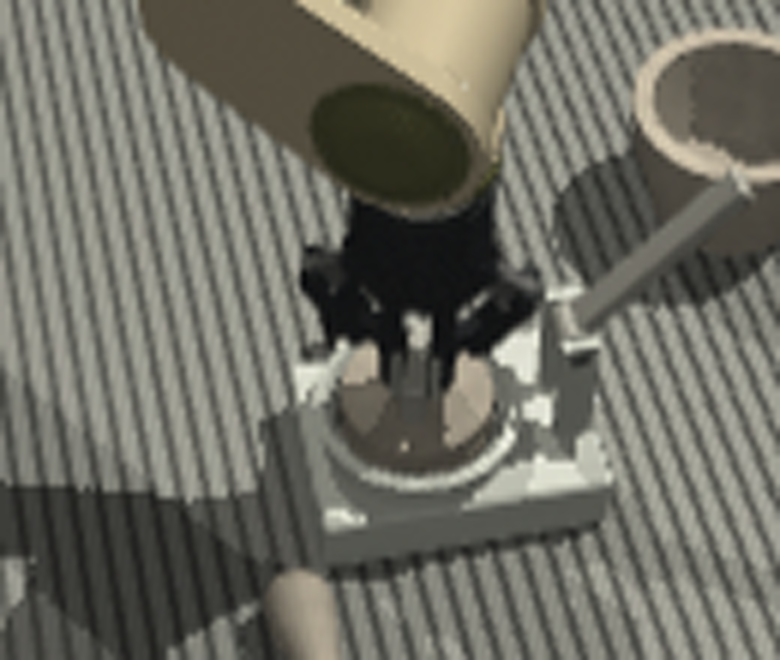

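Contact is at about 81 mm, and the force relaxes while the gripper holds still. That fits the seal, not the hard drive. I continue gently.

Call:
move_arm:
  deltas:
    - [0, 0, 0.03, 0, 0, 0]
    - [0, 0, 0, 0, 0, 0]
    - [0, 0, 0.03, 0, 0, 0]
    - [0, 0, 0, 0, 0, 0]
    - [0, 0, 0.03, 0, 0, 0]
    - [0, 0, 0, 0, 0, 0]
    - [0, 0, 0, 0, 0, 0]
    - [0, 0, 0, 0, 0, 0]
    - [0, 0, 0, 0, 0, 0]
    - [0, 0, 0, 0, 0, 0]

```text
time_s: 15.75
eef_pos: [517.0, -163.6, 79.9]
ee_rot: [0.0, 0.818, 0.576, 0.0]
force: [-0.6, 0.9, 3.4]
grip_width: 0.154
```

```bash
python3 - <<'E'
from h import *
s=st()
E
```

```text
t 15.75 p [ 517.  -163.6   79.9] yaw 1.2267 z [ 0. -0. -1.] F [-0.63  0.86  3.42] T [0.09 0.05 0.  ] g 13.1 q [-0.52  0.52  1.63  0.    1.   -0.18]
```

Call:
move_arm:
  deltas:
    - [0, 0, 0.03, 0, 0, 0]
    - [0, 0, 0.03, 0, 0, 0]
    - [0, 0, 0.03, 0, 0, 0]
    - [0, 0, 0.03, 0, 0, 0]
    - [0, 0, 0.03, 0, 0, 0]
    - [0, 0, 0.03, 0, 0, 0]
    - [0, 0, 0.02, 0, 0, 0]
    - [0, 0, 0, 0, 0, 0]
    - [0, 0, 0, 0, 0, 0]
    - [0, 0, 0, 0, 0, 0]

```text
time_s: 16.75
eef_pos: [517.0, -163.6, 77.9]
ee_rot: [0.0, 0.818, 0.576, 0.0]
force: [0.4, 0.9, 3.3]
grip_width: 0.151
```

```bash
python3 - <<'E'
from h import *
s=st()
E
```

```text
t 16.75 p [ 517.  -163.6   77.9] yaw 1.2266 z [ 0. -0. -1.] F [0.4  0.93 3.29] T [ 0.01 -0.    0.02] g 12.9 q [-0.52  0.52  1.63  0.    0.99 -0.18]
```

Call:
move_arm:
  deltas:
    - [0, 0, 0.03, 0, 0, 0]
    - [0, 0, 0.03, 0, 0, 0]
    - [0, 0, 0.03, 0, 0, 0]
    - [0, 0, 0.02, 0, 0, 0]
    - [0, 0, 0.02, 0, 0, 0]
    - [0, 0, 0, 0, 0, 0]
    - [0, 0, 0, 0, 0, 0]
    - [0, 0, 0, 0, 0, 0]
    - [0, 0, 0, 0, 0, 0]
    - [0, 0, 0, 0, 0, 0]

```text
time_s: 17.75
eef_pos: [517.0, -163.5, 76.6]
ee_rot: [0.0, 0.818, 0.576, 0.0]
force: [-0.1, 0.5, 3.3]
grip_width: 0.155
```

```bash
python3 - <<'E'
from h import *
s=st()
E
```

```text
t 17.75 p [ 517.  -163.5   76.6] yaw 1.2267 z [ 0.  0. -1.] F [-0.11  0.54  3.32] T [ 0.06 -0.01 -0.01] g 13.2 q [-0.52  0.52  1.63  0.    0.99 -0.18]
```

Call:
move_arm:
  deltas:
    - [0, 0, 0.02, 0, 0, 0]
    - [0, 0, 0.02, 0, 0, 0]
    - [0, 0, 0.02, 0, 0, 0]
    - [0, 0, 0.01, 0, 0, 0]
    - [0, 0, 0, 0, 0, 0]
    - [0, 0, 0, 0, 0, 0]
    - [0, 0, 0, 0, 0, 0]
    - [0, 0, 0, 0, 0, 0]
    - [0, 0, 0, 0, 0, 0]
    - [0, 0, 0, 0, 0, 0]

```text
time_s: 18.75
eef_pos: [517.0, -163.6, 76.5]
ee_rot: [0.0, 0.818, 0.576, 0.0]
force: [-3.0, 1.3, 9.3]
grip_width: 0.156
```

```bash
python3 - <<'E'
from h import *
s=st()
E
```

```text
t 18.75 p [ 517.  -163.6   76.5] yaw 1.2267 z [ 0. -0. -1.] F [-2.98  1.31  9.35] T [0.2  0.29 0.02] g 13.3 q [-0.52  0.52  1.63 -0.    0.99 -0.18]
```

Call:
move_arm:
  deltas:
    - [0, 0, 0.03, 0, 0, 0]
    - [0, 0, 0.02, 0, 0, 0]
    - [0, 0, 0, 0, 0, 0]
    - [0, 0, 0, 0, 0, 0]
    - [0, 0, 0, 0, 0, 0]
    - [0, 0, 0, 0, 0, 0]
    - [0, 0, 0, 0, 0, 0]
    - [0, 0, 0, 0, 0, 0]
    - [0, 0, 0, 0, 0, 0]
    - [0, 0, 0, 0, 0, 0]

```text
time_s: 19.75
eef_pos: [517.0, -163.6, 76.4]
ee_rot: [0.0, 0.818, 0.576, 0.0]
force: [-3.3, 1.4, 12.9]
grip_width: 0.154
```

```bash
python3 - <<'E'
from h import *
s=st();cv2.imwrite("pics/w9.png",eyes.capture("wrist"));cv2.imwrite("pics/sd9.png",eyes.capture("side"))
crop(cv2.imread("pics/sd9.png"),250,200,130,110,6,"sd9c.png")
E
```

```text
t 19.75 p [ 517.  -163.6   76.4] yaw 1.2268 z [ 0. -0. -1.] F [-3.31  1.43 12.9 ] T [ 0.38  0.7  -0.05] g 13.1 q [-0.52  0.52  1.63 -0.    0.99 -0.18]
```

View pics/w9.png

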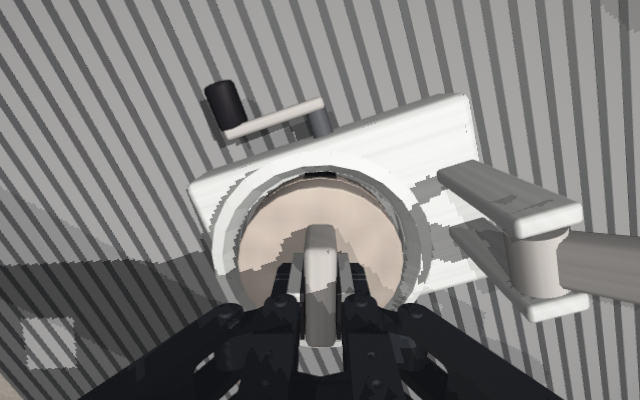

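View pics/sd9c.png

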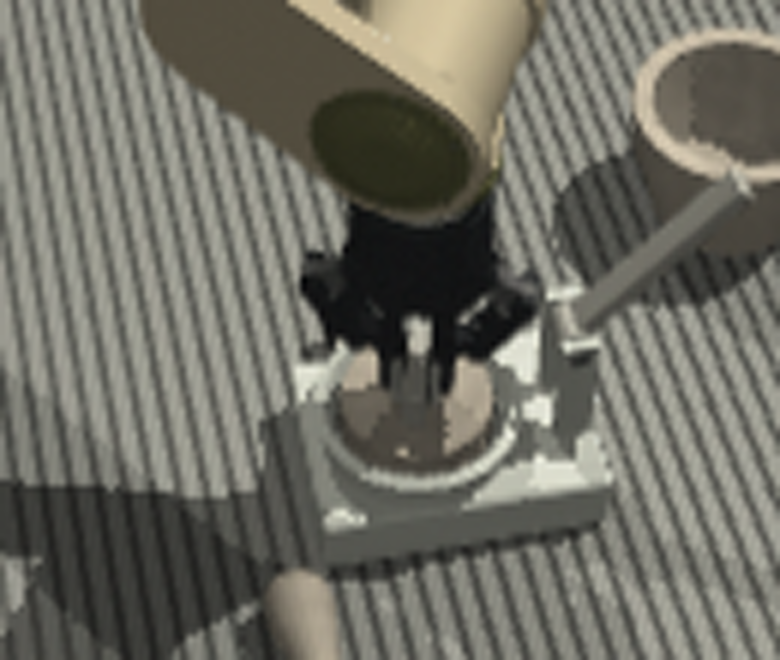

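Hard stop: 12.9 N held without sinking, at z 76.4 against 76.4 predicted, after about 5 mm of seal travel. I relieve the load and release.

Call:
move_arm:
  deltas:
    - [0, 0, -0.05, 0, 0, 0]
    - [0, 0, -0.04, 0, 0, 0]
    - [0, 0, 0, 0, 0, 0]
    - [0, 0, 0, 0, 0, 0]
    - [0, 0, 0, 0, 0, 0]
    - [0, 0, 0, 0, 0, 0]
    - [0, 0, 0, 0, 0, 0]
    - [0, 0, 0, 0, 0, 0]
    - [0, 0, 0, 0, 0, 0]
    - [0, 0, 0, 0, 0, 0]

```text
time_s: 20.85
eef_pos: [517.0, -163.6, 76.5]
ee_rot: [0.0, 0.818, 0.576, 0.0]
force: [-1.1, 0.9, 6.2]
grip_width: 0.157
```

Call:
move_arm:
  deltas:
    - [0, 0, 0, 0, 0, 0]
    - [0, 0, 0, 0, 0, 0]
    - [0, 0, 0, 0, 0, 0]
    - [0, 0, 0, 0, 0, 0]
    - [0, 0, 0, 0, 0, 0]
    - [0, 0, 0, 0, 0, 0]
    - [0, 0, 0, 0, 0, 0]
    - [0, 0, 0, 0, 0, 0]
    - [0, 0, 0, 0, 0, 0]
    - [0, 0, 0, 0, 0, 0]
  grip: 4.0

```text
time_s: 21.85
eef_pos: [517.0, -163.5, 76.3]
ee_rot: [0.0, 0.818, 0.576, 0.0]
force: [0.9, 0.6, -1.4]
grip_width: 0.472
```

Call:
move_arm:
  deltas:
    - [0, 0, -0.5, 0, 0, 0]
    - [0, 0, -0.8, 0, 0, 0]
    - [0, 0, -1, 0, 0, 0]
    - [0, 0, -1, 0, 0, 0]
    - [0, 0, -1.3, 0, 0, 0]
    - [0, 0, -2, 0, 0, 0]
    - [0, 0, 0, 0, 0, 0]
    - [0, 0, 0, 0, 0, 0]
    - [0, 0, 0, 0, 0, 0]
    - [0, 0, 0, 0, 0, 0]

```text
time_s: 22.85
eef_pos: [516.6, -163.4, 141.5]
ee_rot: [-0.001, 0.818, 0.576, -0.0]
force: [1.0, 0.2, 0.2]
grip_width: 0.467
```

```bash
python3 - <<'E'
from h import *
s=st();p=par("wrist");cv2.imwrite("pics/w10.png",eyes.capture("wrist"));np.save("w10.npy",p,allow_pickle=True)
im=cv2.imread("pics/w10.png");crop(im,200,100,240,180,3,"w10c.png")
E
```

```text
t 22.85 p [ 516.6 -163.4  141.5] yaw 1.2266 z [-0.001  0.001 -1.   ] F [0.96 0.19 0.23] T [-0.03  0.02 -0.01] g 39.9 q [-0.52  0.44  1.57 -0.    1.14 -0.18]
```

View pics/w10.png

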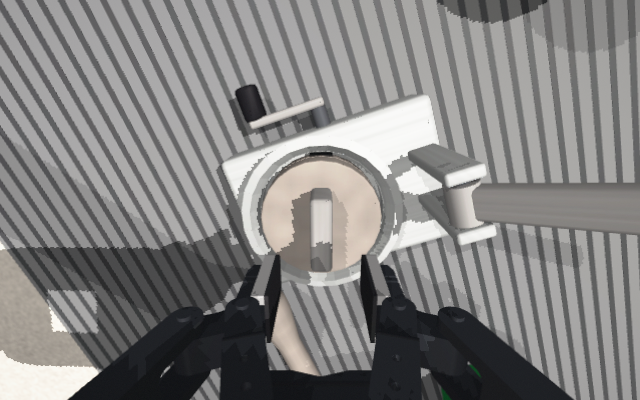

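View pics/w10c.png

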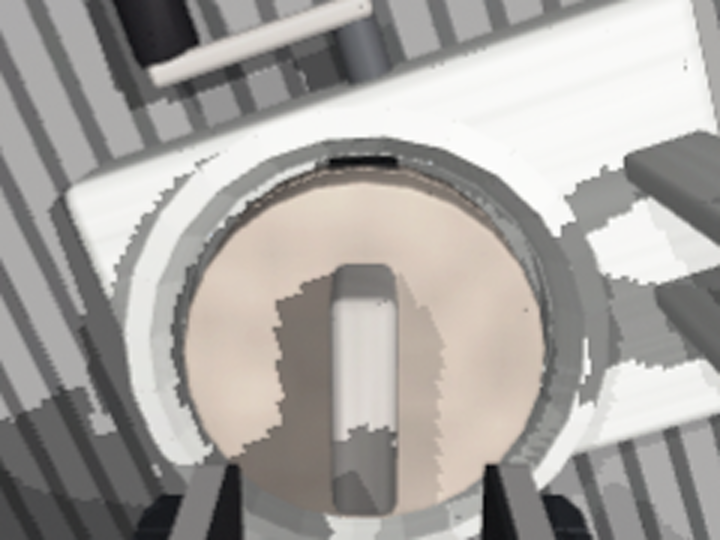

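Stone seated and centred in the well, bar at (320,225). I press with shut fingers on the bar's middle to confirm that it stands fully down (top expected at z≈100).

Call:
move_arm:
  deltas:
    - [0, 0, 0, 0, 0, 0]
    - [0, 0, 0, 0, 0, 0]
    - [0, 0, 0, 0, 0, 0]
    - [0, 0, 0.5, 0, 0, 0]
    - [0, 0, 0.8, 0, 0, 0]
    - [0, 0, 0.8, 0, 0, 0]
    - [0, 0, 0.8, 0, 0, 0]
    - [0, 0, 0.5, 0, 0, 0]
    - [0, 0, 0.2, 0, 0, 0]
    - [0, 0, 0, 0, 0, 0]
  grip: 0
  newtons: 30

```text
time_s: 23.9
eef_pos: [516.9, -163.5, 106.0]
ee_rot: [-0.0, 0.818, 0.576, -0.0]
force: [0.3, 0.3, -0.6]
grip_width: -0.0
```

Call:
move_arm:
  deltas:
    - [0, 0, 0.1, 0, 0, 0]
    - [0, 0, 0.1, 0, 0, 0]
    - [0, 0, 0.1, 0, 0, 0]
    - [0, 0, 0.05, 0, 0, 0]
    - [0, 0, 0.05, 0, 0, 0]
    - [0, 0, 0.05, 0, 0, 0]
    - [0, 0, 0.05, 0, 0, 0]
    - [0, 0, 0, 0, 0, 0]
    - [0, 0, 0, 0, 0, 0]
    - [0, 0, 0, 0, 0, 0]

```text
time_s: 24.9
eef_pos: [517.2, -163.7, 104.0]
ee_rot: [0.001, 0.818, 0.576, 0.0]
force: [-8.2, 4.3, 23.3]
grip_width: 0.004
```

```bash
python3 - <<'E'
from h import *
s=st()
E
```

```text
t 24.9 p [ 517.2 -163.7  104. ] yaw 1.2271 z [ 0.001 -0.001 -1.   ] F [-8.18  4.34 23.35] T [0.67 1.5  0.02] g 0.4 q [-0.52  0.48  1.61 -0.    1.05 -0.18]
```

Call:
move_arm:
  deltas:
    - [0, 0, -0.08, 0, 0, 0]
    - [0, 0, -0.08, 0, 0, 0]
    - [0, 0, 0, 0, 0, 0]
    - [0, 0, 0, 0, 0, 0]
    - [0, 0, 0, 0, 0, 0]
    - [0, 0, 0, 0, 0, 0]
    - [0, 0, 0, 0, 0, 0]
    - [0, 0, 0, 0, 0, 0]
    - [0, 0, 0, 0, 0, 0]
    - [0, 0, 0, 0, 0, 0]

```text
time_s: 25.9
eef_pos: [517.1, -163.6, 104.0]
ee_rot: [0.0, 0.818, 0.576, 0.0]
force: [-3.9, 0.6, 10.1]
grip_width: -0.002
```

```bash
python3 - <<'E'
from h import *
s=st();cv2.imwrite("pics/w11.png",eyes.capture("wrist"))
im=cv2.imread("pics/w11.png");crop(im,200,120,240,180,3,"w11c.png")
E
```

```text
t 25.9 p [ 517.1 -163.6  104. ] yaw 1.2268 z [ 0.001 -0.001 -1.   ] F [-3.95  0.64 10.12] T [0.34 0.63 0.02] g -0.1 q [-0.52  0.48  1.61 -0.    1.05 -0.18]
```

View pics/w11c.png

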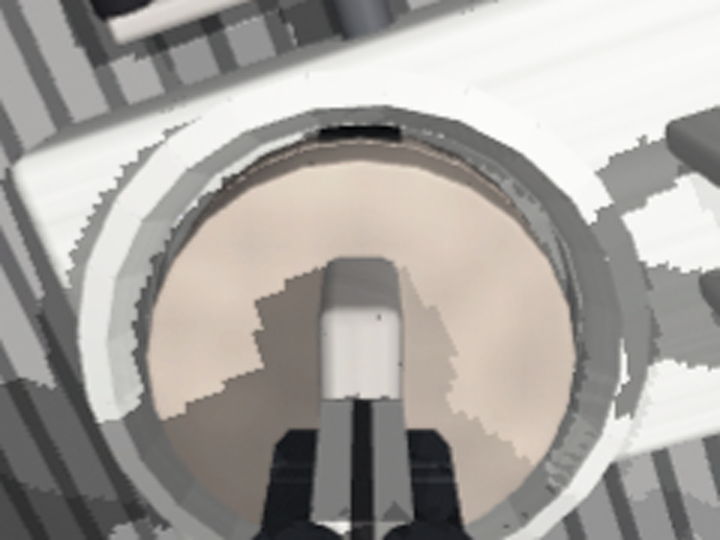

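```bash
python3 - <<'E'
from h import *
g=lambda f:cv2.imread(f"pics/{f}.png",0)
def edges(f,row,lo,hi):
    r=cv2.GaussianBlur(g(f),(3,3),0)[row].astype(float);d=np.abs(np.diff(r));return
# template match of bar top end (rows 215-245) and notch
for f in("w7","w8","w9"):
    for (x0,y0,w,h) in((295,215,50,35),(300,215,40,20)):
        T=g("w5")[y0:y0+h,x0:x0+w];S=g(f)[y0-10:y0+h+10,x0-10:x0+w+10]
        m=cv2.matchTemplate(S,T,cv2.TM_CCOEFF_NORMED);_,v,_,l=cv2.minMaxLoc(m);print(f,l[0]-10,l[1]-10,round(v,3))
k=3
out=[]
for f in("w5","w7","w9"): out.append(cv2.resize(cv2.imread(f"pics/{f}.png")[165:265,230:412],None,fx=4,fy=4)[:,:]) 
cv2.imwrite("pics/cmp.png",cv2.resize(np.vstack([out[0],out[2]]),None,fx=.72,fy=.72))
# predicted notch shift if slip d
p=np.load("w6.npy",allow_pickle=True).item()
s0=np.array([517.2,-162.6,156.3])
for d in(0,4):
    f=np.array([np.cos(1.226),np.sin(1.226),0]);l=np.array([-f[1],f[0],0])
    print(d,proj("wrist",[s0+25*f+[0,0,24+d],s0+43*l*1+[0,0,-6+d],s0-43*l+[0,0,-6+d],s0+43*f+[0,0,-6+d]],p).round(1).tolist())
E
```

```text
w7 -1 0 0.805
w7 -1 0 0.882
w8 -1 0 0.803
w8 -1 0 0.876
w9 -1 0 0.817
w9 -1 0 0.899
0 [[321.7, 246.9], [239.3, 264.5], [403.4, 264.5], [321.5, 185.2]]
4 [[321.7, 251.4], [237.4, 268.4], [405.4, 268.4], [321.5, 187.5]]
```

View pics/cmp.png

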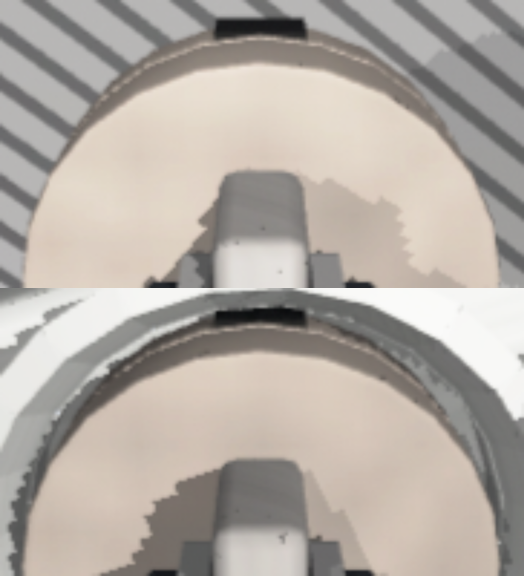

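The stone view in the gripper is unchanged between pick-up and pressing (0 px shift, where a 4 mm slip would give about 4 px). So the stone really went down 40.0 mm above mat level: home. Next is the clamp angle.

```bash
cat >> h.py <<'E'
MX,MY,MW=517.0,-163.7,-0.02
def mill(x,y,z):
    c,s=np.cos(MW),np.sin(MW);return np.array([MX+c*x-s*y,MY+s*x+c*y,z])
def clamp(r,th,off=0,y=0): # r along arm from hinge; off = toward upper face when closed
    return mill(85-r*np.cos(th)+off*np.sin(th), y, 107+r*np.sin(th)+off*np.cos(th))
E
python3 - <<'E'
from h import *
for th in(2.0,2.1,2.2,2.3,2.4): print(th,clamp(125,th).round(0),"tip side",proj("side",clamp(135,th)).round(1)[0],"hinge",proj("side",clamp(0,th)).round(1)[0],"scene tip",proj("scene",clamp(135,th)).round(1)[0])
crop(cv2.imread("pics/sd9.png"),330,210,60,55,10,"sdcl.png");crop(cv2.imread("pics/scene0.png"),225,185,50,50,10,"sccl.png")
E
```

```text
2.0 [ 654. -166.  221.] tip side [364.4 226.8] hinge [344.6 254.4] scene tip [246.6 204.9]
2.1 [ 665. -167.  215.] tip side [367.9 227.6] hinge [344.6 254.4] scene tip [247.2 209. ]
2.2 [ 676. -167.  208.] tip side [371.1 228.7] hinge [344.6 254.4] scene tip [247.8 213. ]
2.3 [ 685. -167.  200.] tip side [374. 230.] hinge [344.6 254.4] scene tip [248.5 217.1]
2.4 [ 694. -167.  191.] tip side [376.5 231.6] hinge [344.6 254.4] scene tip [249.2 221.1]
```

View pics/sdcl.png

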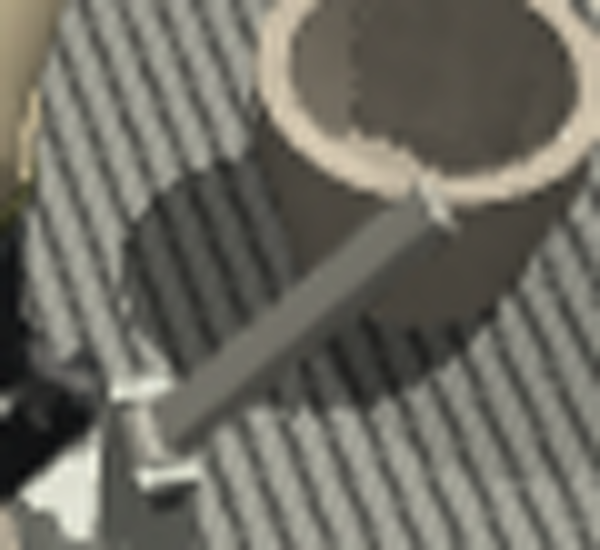

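View pics/sccl.png

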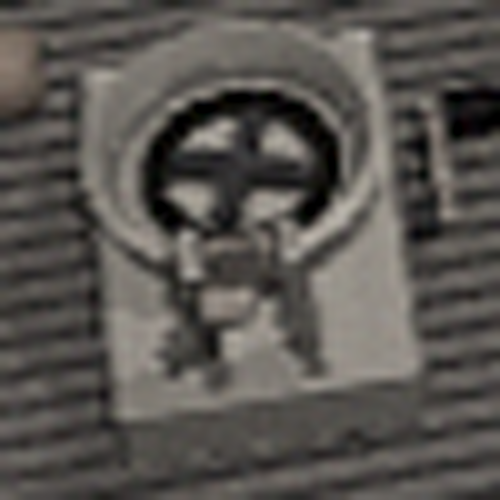

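Call:
move_arm:
  deltas:
    - [0, 0, -1.5, 0, 0, 0]
    - [0, 0, -1.5, 0, 0, 5.4]
    - [0, 0, -1.5, 0, 0, 8.5]
    - [0, 0, -1.5, 0, 0, 8.5]
    - [0, 0, -1.5, 0, 0, 8.5]
    - [0, 0, -1.5, 0, 0, 8.5]
    - [0, 0, -1.5, 0, 0, 8.5]
    - [0, 0, -1.5, 0, 0, 8.5]
    - [0, 0, -1.5, 0, 0, 8.5]
    - [0, 0, 0, 0, 0, 6.5]
  grip: 5

```text
time_s: 26.95
eef_pos: [517.6, -163.9, 240.0]
ee_rot: [0.001, 1.0, -0.013, 0.002]
force: [0.2, 0.6, -0.9]
grip_width: 0.587
```

```bash
python3 - <<'E'
from h import *
s=st();p=par("wrist");cv2.imwrite("pics/w12.png",eyes.capture("wrist"));np.save("w12.npy",p,allow_pickle=True)
for th in(2.1,2.2,2.3,2.4): print(th,proj("wrist",[clamp(135,th),clamp(0,th)],p).round(0).tolist())
print(onz("scene",(302,242),88),onz("side",(373,218),88))
g=clamp(125,2.27);plan([g[0],g[1],240],yaw=-.02)
E
```

```text
t 26.95 p [ 517.6 -163.9  240. ] yaw -0.0251 z [ 0.003 -0.002 -1.   ] F [ 0.17  0.62 -0.92] T [ 0.01 -0.01  0.05] g 50.1 q [-0.52  0.34  1.43  0.    1.36  1.07]
2.1 [[320.0, -90.0], [321.0, 94.0]]
2.2 [[320.0, -114.0], [321.0, 94.0]]
2.3 [[320.0, -133.0], [321.0, 94.0]]
2.4 [[320.0, -147.0], [321.0, 94.0]]
[753.09635812  -3.57131137  88.        ] [755.05206179  -9.53979323  88.        ]
shift cm (cur tool axes) [16.52 -0.16 -0.07] rot deg [ 0.06 -0.11 -0.56]
```

View pics/w12.png

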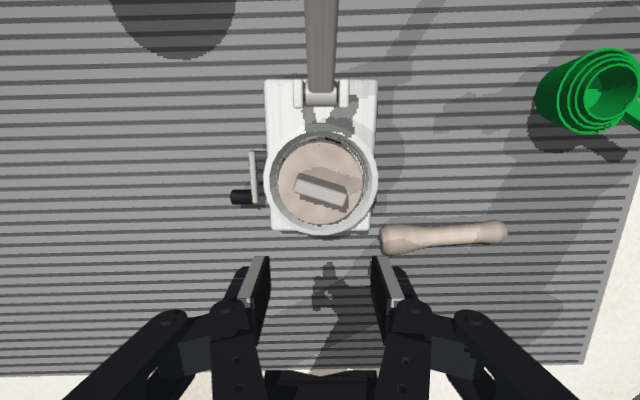

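Call:
move_arm:
  deltas:
    - [1, 0, -0.3, 0, 0, 0]
    - [2, 0, -0.3, 0, 0, 0]
    - [2.5, 0, -0.3, 0, 0, 0]
    - [2.5, 0, -0.3, 0, 0, 0]
    - [2.5, 0, -0.3, 0, 0, 0]
    - [2, 0, 0, 0, 0, 0]
    - [1, 0, 0, 0, 0, 0]
    - [0, 0, 0, 0, 0, 0]
    - [0, 0, 0, 0, 0, 0]
    - [0, 0, 0, 0, 0, 0]

```text
time_s: 28.0
eef_pos: [651.4, -166.2, 253.1]
ee_rot: [-0.0, 1.0, -0.009, -0.0]
force: [0.2, 0.0, -0.0]
grip_width: 0.587
```

```bash
python3 - <<'E'
from h import *
s=st();p=par("wrist");cv2.imwrite("pics/w13.png",eyes.capture("wrist"));np.save("w13.npy",p,allow_pickle=True)
for th in(2.1,2.2,2.3,2.4): print(th,proj("wrist",[clamp(135,th,6),clamp(135,th,-6),clamp(0,th)],p).round(0).tolist())
E
```

```text
t 28.0 p [ 651.4 -166.2  253.1] yaw -0.019 z [-0.  0. -1.] F [ 0.19  0.03 -0.05] T [-0.04 -0.   -0.02] g 50.1 q [-0.42  0.65  0.93 -0.    1.56  1.17]
2.1 [[322.0, 203.0], [322.0, 224.0], [321.0, 237.0]]
2.2 [[322.0, 181.0], [322.0, 200.0], [321.0, 237.0]]
2.3 [[322.0, 161.0], [322.0, 179.0], [321.0, 237.0]]
2.4 [[322.0, 144.0], [322.0, 159.0], [321.0, 237.0]]
```

View pics/w13.png

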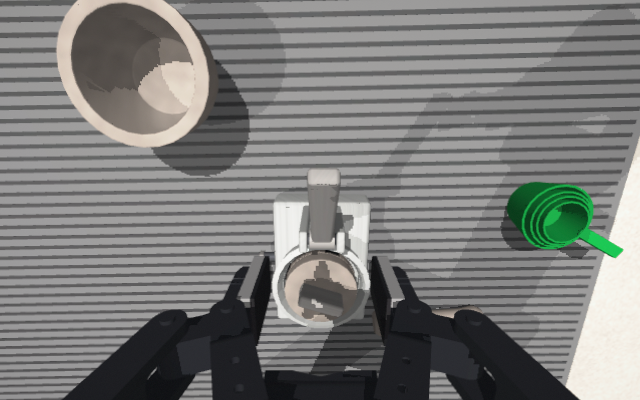

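```bash
python3 - <<'E'
from h import *
g=clamp(125,2.265,y=-1);print(g);plan([g[0],g[1],g[2]-19],yaw=-.02)
E
```

```text
[ 681.91870994 -167.99901409  203.07042679]
shift cm (cur tool axes) [3.05 0.12 6.91] rot deg [ 0.   -0.01  0.05]
```

Call:
move_arm:
  deltas:
    - [1.5, 0.1, 0, 0, 0, 0]
    - [1.5, 0, 0.4, 0, 0, 0]
    - [0, 0, 1.0, 0, 0, 0]
    - [0, 0, 1.2, 0, 0, 0]
    - [0, 0, 1.2, 0, 0, 0]
    - [0, 0, 1.2, 0, 0, 0]
    - [0, 0, 1.0, 0, 0, 0]
    - [0, 0, 0.8, 0, 0, 0]
    - [0, 0, 0, 0, 0, 0]
    - [0, 0, 0, 0, 0, 0]

```text
time_s: 29.05
eef_pos: [682.0, -167.8, 185.2]
ee_rot: [0.0, 1.0, -0.01, 0.0]
force: [0.1, 0.1, -0.5]
grip_width: 0.582
```

Call:
move_arm:
  deltas:
    - [0, 0, 0, 0, 0, 0]
    - [0, 0, 0, 0, 0, 0]
    - [0, 0, 0, 0, 0, 0]
    - [0, 0, 0, 0, 0, 0]
    - [0, 0, 0, 0, 0, 0]
    - [0, 0, 0, 0, 0, 0]
    - [0, 0, 0, 0, 0, 0]
    - [0, 0, 0, 0, 0, 0]
    - [0, 0, 0, 0, 0, 0]
    - [0, 0, 0, 0, 0, 0]
  grip: 1
  newtons: 25

```text
time_s: 30.05
eef_pos: [682.1, -168.5, 185.6]
ee_rot: [0.001, 1.0, -0.01, 0.001]
force: [1.3, -5.6, 4.1]
grip_width: 0.23
```

```bash
python3 - <<'E'
from h import *
s=st();cv2.imwrite("pics/w14.png",eyes.capture("wrist"))
p0=s["eef_pos"]
# arc from current grasp
g0=p0+[0,0,19];h=clamp(0,0);dx=(g0[0]-h[0]);dz=g0[2]-107;r=np.hypot(dx,dz);th0=np.arctan2(dz,-dx);print("r",r,"th0",th0)
ths=np.linspace(th0,0,31)
X=h[0]-r*np.cos(ths);Z=107+r*np.sin(ths)
print(np.c_[ths[1:],np.diff(X)/10,-np.diff(Z)/10].round(2).tolist())
E
```

```text
t 30.05 p [ 682.1 -168.5  185.6] yaw -0.0201 z [ 0.001 -0.001 -1.   ] F [ 1.34 -5.58  4.06] T [-0.55 -0.22 -0.15] g 19.7 q [-0.41  0.76  0.92 -0.    1.47  1.18]
r 126.25453126214114 th0 2.2585156135680196
[[2.18, -0.76, -0.58], [2.11, -0.8, -0.52], [2.03, -0.83, -0.46], [1.96, -0.87, -0.39], [1.88, -0.89, -0.32], [1.81, -0.91, -0.26], [1.73, -0.93, -0.19], [1.66, -0.94, -0.12], [1.58, -0.95, -0.05], [1.51, -0.95, 0.03], [1.43, -0.95, 0.1], [1.36, -0.94, 0.17], [1.28, -0.92, 0.24], [1.2, -0.9, 0.31], [1.13, -0.87, 0.37], [1.05, -0.84, 0.44], [0.98, -0.81, 0.5], [0.9, -0.77, 0.56], [0.83, -0.72, 0.62], [0.75, -0.68, 0.67], [0.68, -0.62, 0.72], [0.6, -0.57, 0.76], [0.53, -0.51, 0.8], [0.45, -0.45, 0.84], [0.38, -0.38, 0.87], [0.3, -0.32, 0.9], [0.23, -0.25, 0.92], [0.15, -0.18, 0.93], [0.08, -0.11, 0.94], [0.0, -0.04, 0.95]]
```

View pics/w14.png

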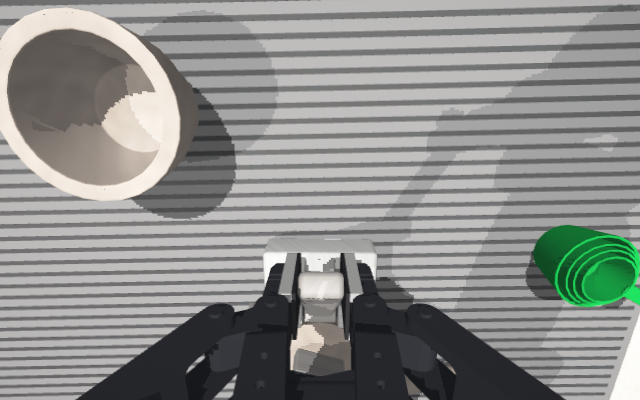

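Call:
move_arm:
  deltas:
    - [-0.76, 0.1, -0.58, 0, 0, 0]
    - [-0.8, 0, -0.52, 0, 0, 0]
    - [-0.83, 0, -0.46, 0, 0, 0]
    - [-0.87, 0, -0.39, 0, 0, 0]
    - [-0.89, 0, -0.32, 0, 0, 0]
    - [-0.91, 0, -0.26, 0, 0, 0]
    - [-0.93, 0, -0.19, 0, 0, 0]
    - [-0.94, 0, -0.12, 0, 0, 0]
    - [-0.95, 0, -0.05, 0, 0, 0]
    - [-0.95, 0, 0.03, 0, 0, 0]

```text
time_s: 31.1
eef_pos: [594.2, -166.4, 214.0]
ee_rot: [-0.0, 1.0, -0.009, 0.002]
force: [4.7, 1.2, 1.4]
grip_width: 0.23
```

```bash
python3 - <<'E'
from h import *
s=st();cv2.imwrite("pics/w15.png",eyes.capture("wrist"))
h=clamp(0,0);g0=s["eef_pos"]+[0,0,19];dx=(g0[0]-h[0]);dz=g0[2]-107;print("r",np.hypot(dx,dz),"th",np.arctan2(dz,-dx))
E
```

```text
t 31.1 p [ 594.2 -166.4  214. ] yaw -0.0189 z [ 0.003  0.001 -1.   ] F [4.72 1.18 1.43] T [ 0.1  -1.09 -0.07] g 19.6 q [-0.46  0.53  1.23  0.    1.38  1.13]
r 126.2211981334823 th 1.5090700787145161
```

View pics/w15.png

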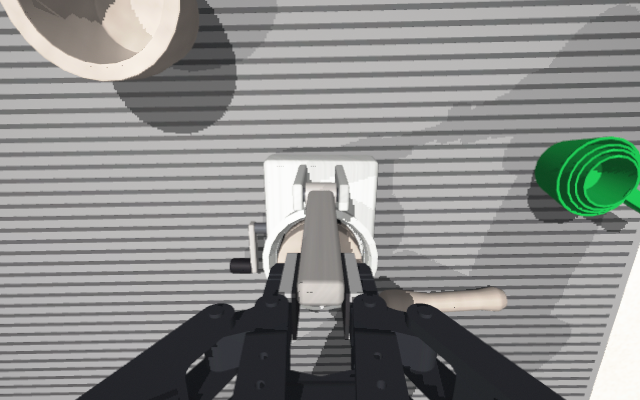

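Call:
move_arm:
  deltas:
    - [-0.95, 0, 0.1, 0, 0, 0]
    - [-0.94, 0, 0.17, 0, 0, 0]
    - [-0.92, 0, 0.24, 0, 0, 0]
    - [-0.9, 0, 0.31, 0, 0, 0]
    - [-0.87, 0, 0.37, 0, 0, 0]
    - [-0.84, 0, 0.44, 0, 0, 0]
    - [-0.81, 0, 0.5, 0, 0, 0]
    - [-0.77, 0, 0.56, 0, 0, 0]
    - [-0.72, 0, 0.62, 0, 0, 0]
    - [-0.68, 0, 0.67, 0, 0, 0]

```text
time_s: 32.15
eef_pos: [509.9, -164.1, 174.4]
ee_rot: [-0.001, 1.0, -0.009, 0.001]
force: [0.6, 6.6, 5.6]
grip_width: 0.227
```

```bash
python3 - <<'E'
from h import *
s=st();cv2.imwrite("pics/w16.png",eyes.capture("wrist"))
h=clamp(0,0);g0=s["eef_pos"]+[0,0,19];dx=(g0[0]-h[0]);dz=g0[2]-107;print("r",np.hypot(dx,dz),"th",np.arctan2(dz,-dx))
E
```

```text
t 32.15 p [ 509.9 -164.1  174.4] yaw -0.0188 z [ 0.001  0.002 -1.   ] F [0.57 6.56 5.64] T [ 0.86 -0.41 -0.03] g 19.4 q [-0.53  0.39  1.55  0.    1.21  1.06]
r 126.27030356722842 th 0.753192316296861
```

View pics/w16.png

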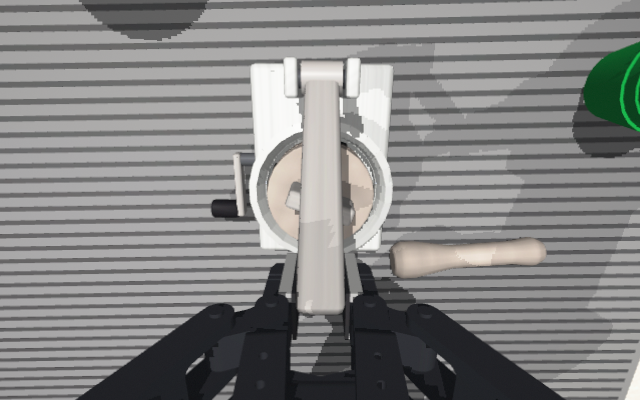

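Call:
move_arm:
  deltas:
    - [-0.62, -0.05, 0.72, 0, 0, 0]
    - [-0.57, -0.05, 0.76, 0, 0, 0]
    - [-0.51, 0, 0.8, 0, 0, 0]
    - [-0.45, 0, 0.84, 0, 0, 0]
    - [-0.38, 0, 0.87, 0, 0, 0]
    - [-0.32, 0, 0.9, 0, 0, 0]
    - [-0.25, 0, 0.92, 0, 0, 0]
    - [-0.18, 0, 0.93, 0, 0, 0]
    - [0, 0, 0, 0, 0, 0]
    - [0, 0, 0, 0, 0, 0]

```text
time_s: 33.2
eef_pos: [476.7, -163.2, 105.8]
ee_rot: [-0.001, 1.0, -0.01, -0.001]
force: [1.5, 6.2, -1.6]
grip_width: 0.228
```

```bash
python3 - <<'E'
from h import *
s=st();cv2.imwrite("pics/w17.png",eyes.capture("wrist"))
h=clamp(0,0);g0=s["eef_pos"]+[0,0,19];dx=(g0[0]-h[0]);dz=g0[2]-107;print("r",np.hypot(dx,dz),"th",np.arctan2(dz,-dx))
E
```

```text
t 33.2 p [ 476.7 -163.2  105.8] yaw -0.0195 z [-0.001  0.001 -1.   ] F [ 1.46  6.17 -1.65] T [ 0.78 -0.26 -0.03] g 19.5 q [-0.56  0.41  1.72  0.    1.02  1.03]
r 126.55402778233577 th 0.14083049504448197
```

View pics/w17.png

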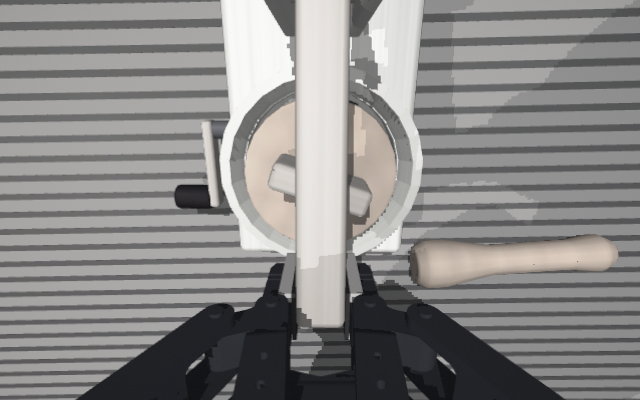

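Call:
move_arm:
  deltas:
    - [-0.08, -0.05, 0.4, 0, 0, 0]
    - [-0.04, 0, 0.4, 0, 0, 0]
    - [-0.02, 0, 0.3, 0, 0, 0]
    - [0, 0, 0.2, 0, 0, 0]
    - [0, 0, 0.2, 0, 0, 0]
    - [0, 0, 0.1, 0, 0, 0]
    - [0, 0, 0, 0, 0, 0]
    - [0, 0, 0, 0, 0, 0]
    - [0, 0, 0, 0, 0, 0]
    - [0, 0, 0, 0, 0, 0]

```text
time_s: 34.25
eef_pos: [475.3, -163.2, 90.1]
ee_rot: [-0.0, 1.0, -0.01, -0.0]
force: [-1.9, 3.8, -1.3]
grip_width: 0.226
```

```bash
python3 - <<'E'
from h import *
s=st()
h=clamp(0,0);g0=s["eef_pos"]+[0,0,19];dx=(g0[0]-h[0]);dz=g0[2]-107;print("r",np.hypot(dx,dz),"th",np.arctan2(dz,-dx))
E
```

```text
t 34.25 p [ 475.3 -163.2   90.1] yaw -0.0195 z [-0.  0. -1.] F [-1.89  3.77 -1.33] T [ 0.57 -0.03 -0.16] g 19.3 q [-0.56  0.43  1.74 -0.    0.98  1.03]
r 126.71223676095427 th 0.01656531379821124
```

Two millimetres remain by calculation, so I go on slowly to the stop.

Call:
move_arm:
  deltas:
    - [0, 0, 0.1, 0, 0, 0]
    - [0, 0, 0.05, 0, 0, 0]
    - [0, 0, 0.05, 0, 0, 0]
    - [0, 0, 0.05, 0, 0, 0]
    - [0, 0, 0, 0, 0, 0]
    - [0, 0, 0, 0, 0, 0]
    - [0, 0, 0, 0, 0, 0]
    - [0, 0, 0, 0, 0, 0]
    - [0, 0, 0, 0, 0, 0]
    - [0, 0, 0, 0, 0, 0]

```text
time_s: 35.25
eef_pos: [475.3, -163.2, 88.0]
ee_rot: [-0.0, 1.0, -0.01, -0.0]
force: [-3.9, 4.5, 3.1]
grip_width: 0.228
```

```bash
python3 - <<'E'
from h import *
s=st()
E
```

```text
t 35.25 p [ 475.3 -163.2   88. ] yaw -0.0194 z [-0.  0. -1.] F [-3.93  4.45  3.11] T [ 0.59  0.22 -0.19] g 19.5 q [-0.56  0.43  1.74 -0.    0.97  1.03]
```

Call:
move_arm:
  deltas:
    - [0, 0, 0.05, 0, 0, 0]
    - [0, 0, 0.05, 0, 0, 0]
    - [0, 0, 0.03, 0, 0, 0]
    - [0, 0, 0, 0, 0, 0]
    - [0, 0, 0, 0, 0, 0]
    - [0, 0, 0, 0, 0, 0]
    - [0, 0, 0, 0, 0, 0]
    - [0, 0, 0, 0, 0, 0]
    - [0, 0, 0, 0, 0, 0]
    - [0, 0, 0, 0, 0, 0]

```text
time_s: 36.25
eef_pos: [475.3, -163.2, 86.7]
ee_rot: [-0.0, 1.0, -0.01, -0.0]
force: [-3.3, 4.1, 3.8]
grip_width: 0.229
```

```bash
python3 - <<'E'
from h import *
s=st();cv2.imwrite("pics/sd18.png",eyes.capture("side"));cv2.imwrite("pics/w18.png",eyes.capture("wrist"))
E
```

```text
t 36.25 p [ 475.3 -163.2   86.7] yaw -0.0193 z [-0.  0. -1.] F [-3.27  4.13  3.83] T [ 0.61  0.15 -0.1 ] g 19.5 q [-0.56  0.43  1.74 -0.    0.97  1.03]
```

View pics/w18.png

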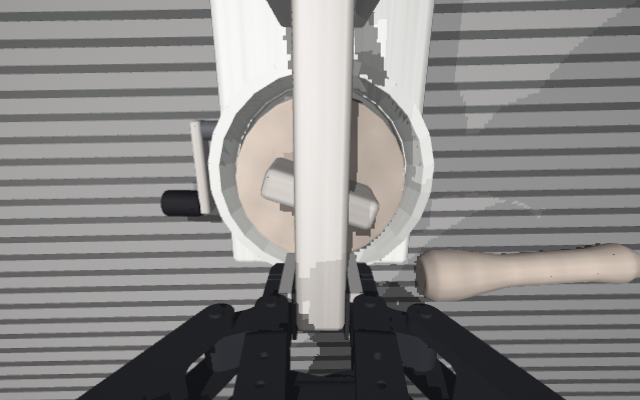

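Call:
move_arm:
  deltas:
    - [0, 0, 0.05, 0, 0, 0]
    - [0, 0, 0.05, 0, 0, 0]
    - [0, 0, 0.05, 0, 0, 0]
    - [0, 0, 0.05, 0, 0, 0]
    - [0, 0, 0, 0, 0, 0]
    - [0, 0, 0, 0, 0, 0]
    - [0, 0, 0, 0, 0, 0]
    - [0, 0, 0, 0, 0, 0]
    - [0, 0, 0, 0, 0, 0]
    - [0, 0, 0, 0, 0, 0]

```text
time_s: 37.35
eef_pos: [475.3, -163.2, 84.6]
ee_rot: [-0.0, 1.0, -0.01, -0.0]
force: [-2.3, 4.9, 3.1]
grip_width: 0.23
```

```bash
python3 - <<'E'
from h import *
s=st()
E
```

```text
t 37.35 p [ 475.3 -163.2   84.6] yaw -0.0195 z [-0.  0. -1.] F [-2.3   4.91  3.09] T [ 0.56  0.12 -0.15] g 19.6 q [-0.56  0.44  1.74 -0.    0.96  1.03]
```

The arm feels as if the pads may be slipping rather than meeting the stop. I release it and press from above with shut fingers, which gives a clear measure.

Call:
move_arm:
  deltas:
    - [0, 0, 0, 0, 0, 0]
    - [0, 0, 0, 0, 0, 0]
    - [0, 0, 0, 0, 0, 0]
    - [0, 0, 0, 0, 0, 0]
    - [0, 0, -0.5, 0, 0, 0]
    - [0, 0, -1, 0, 0, 0]
    - [0, 0, -1.5, 0, 0, 0]
    - [0, 0, -1.5, 0, 0, 0]
    - [0, 0, -1.5, 0, 0, 0]
    - [0, 0, 0, 0, 0, 0]
  grip: 5

```text
time_s: 38.35
eef_pos: [476.4, -163.8, 146.9]
ee_rot: [0.001, 1.0, -0.01, 0.002]
force: [-0.4, 0.3, -0.9]
grip_width: 0.587
```

```bash
python3 - <<'E'
from h import *
s=st();p=par("wrist");cv2.imwrite("pics/w19.png",eyes.capture("wrist"));cv2.imwrite("pics/sd19.png",eyes.capture("side"))
crop(cv2.imread("pics/sd19.png"),270,220,110,85,7,"sd19c.png")
for th in(0,.03,.06): print(th,[proj(n,[clamp(135,th,6,10),clamp(135,th,6,-10)],q).round(1).tolist() for n,q in(("wrist",p),("side",None))])
E
```

```text
t 38.35 p [ 476.4 -163.8  146.9] yaw -0.0194 z [ 0.004 -0.002 -1.   ] F [-0.36  0.3  -0.89] T [0.04 0.04 0.05] g 50.1 q [-0.56  0.35  1.68 -0.    1.11  1.03]
0 [[[304.1, 253.8], [336.6, 253.8]], [[303.9, 257.3], [305.0, 262.1]]]
0.03 [[[303.8, 256.6], [336.9, 256.5]], [[303.9, 256.5], [305.1, 261.3]]]
0.06 [[[303.5, 259.2], [337.3, 259.2]], [[304.0, 255.7], [305.2, 260.5]]]
```

View pics/w19.png

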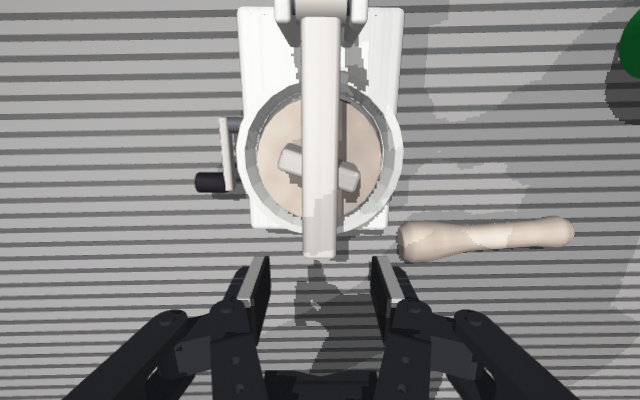

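View pics/sd19c.png

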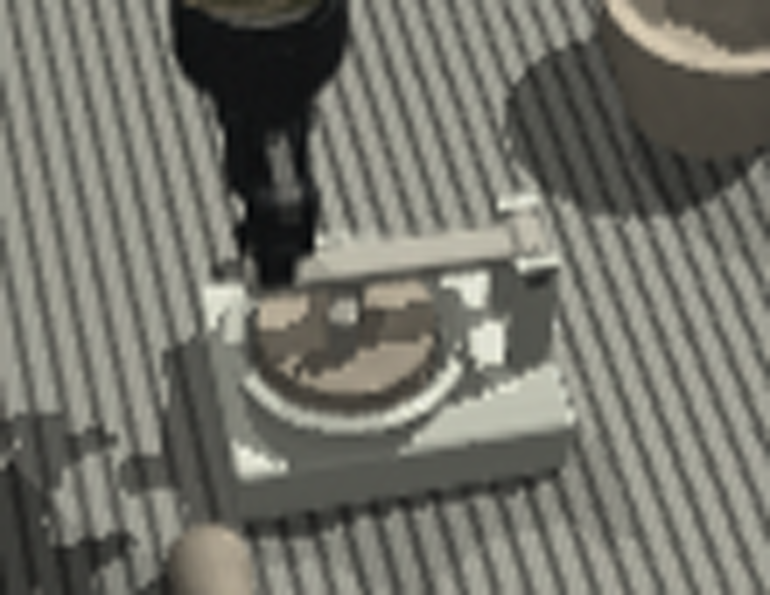

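Call:
move_arm:
  deltas:
    - [0.6, 0, 0, 0, 0, 0]
    - [0.5, 0, 0, 0, 0, 0]
    - [0, 0, 0, 0, 0, 0]
    - [0, 0, 0, 0, 0, 0]
    - [0, 0, 0.5, 0, 0, 0]
    - [0, 0, 0.7, 0, 0, 0]
    - [0, 0, 0.6, 0, 0, 0]
    - [0, 0, 0.3, 0, 0, 0]
    - [0, 0, 0.2, 0, 0, 0]
    - [0, 0, 0, 0, 0, 0]
  grip: 0

```text
time_s: 39.45
eef_pos: [486.4, -163.4, 121.3]
ee_rot: [-0.0, 1.0, -0.01, -0.0]
force: [-0.4, 0.3, 0.6]
grip_width: 0.004
```

Call:
move_arm:
  deltas:
    - [0, 0, 0.1, 0, 0, 0]
    - [0, 0, 0.1, 0, 0, 0]
    - [0, 0, 0.1, 0, 0, 0]
    - [0, 0, 0.1, 0, 0, 0]
    - [0, 0, 0.1, 0, 0, 0]
    - [0, 0, 0.1, 0, 0, 0]
    - [0, 0, 0.05, 0, 0, 0]
    - [0, 0, 0, 0, 0, 0]
    - [0, 0, 0, 0, 0, 0]
    - [0, 0, 0, 0, 0, 0]

```text
time_s: 40.45
eef_pos: [486.5, -163.6, 116.7]
ee_rot: [0.0, 1.0, -0.01, 0.0]
force: [-7.0, 1.7, 18.7]
grip_width: 0.0
```

```bash
python3 - <<'E'
from h import *
s=st()
E
```

```text
t 40.45 p [ 486.5 -163.6  116.7] yaw -0.0191 z [ 0.001 -0.001 -1.   ] F [-6.98  1.69 18.72] T [0.47 1.35 0.06] g 0.0 q [-0.55  0.41  1.68 -0.    1.05  1.04]
```

Hard stop at z 116.7 with 18.7 N; a closed arm predicts 117 with the same 4 mm shut-finger tip offset. I retreat and look once more.

Call:
move_arm:
  deltas:
    - [0, 0, -0.1, 0, 0, 0]
    - [0, 0, -0.2, 0, 0, 0]
    - [0, 0, -1, 0, 0, 0]
    - [0, 0, -2, 0, 0, 0]
    - [0, 0, -2, 0, 0, 0]
    - [0, 0, -2, 0, 0, 0]
    - [-1.5, 0, -1, 0, 0, 0]
    - [-1.5, 0, -1, 0, 0, 0]
    - [0, 0, 0, 0, 0, 0]
    - [0, 0, 0, 0, 0, 0]

```text
time_s: 41.45
eef_pos: [456.8, -163.0, 208.2]
ee_rot: [0.0, 1.0, -0.01, 0.0]
force: [0.7, 0.3, -1.3]
grip_width: -0.0
```

```bash
python3 - <<'E'
from h import *
s=st();p=par("wrist");cv2.imwrite("pics/w20.png",eyes.capture("wrist"));cv2.imwrite("pics/sd20.png",eyes.capture("side"))
crop(cv2.imread("pics/sd20.png"),270,220,110,85,7,"sd20c.png");crop(cv2.imread("pics/w20.png"),230,130,180,130,4,"w20c.png")
for th in(0,.03,.06): print(th,[proj(n,[clamp(135,th,6,10),clamp(135,th,6,-10)],q).round(1).tolist() for n,q in(("wrist",p),("side",None))])
E
```

```text
t 41.45 p [ 456.8 -163.   208.2] yaw -0.0199 z [ 0.001 -0.    -1.   ] F [ 0.7   0.28 -1.29] T [0.02 0.02 0.01] g -0.0 q [-0.59  0.24  1.65  0.    1.25  1.01]
0 [[[308.1, 194.2], [333.8, 194.2]], [[303.9, 257.3], [305.0, 262.1]]]
0.03 [[[307.9, 195.4], [334.1, 195.4]], [[303.9, 256.5], [305.1, 261.3]]]
0.06 [[[307.7, 196.5], [334.3, 196.5]], [[304.0, 255.7], [305.2, 260.5]]]
```

View pics/w20.png

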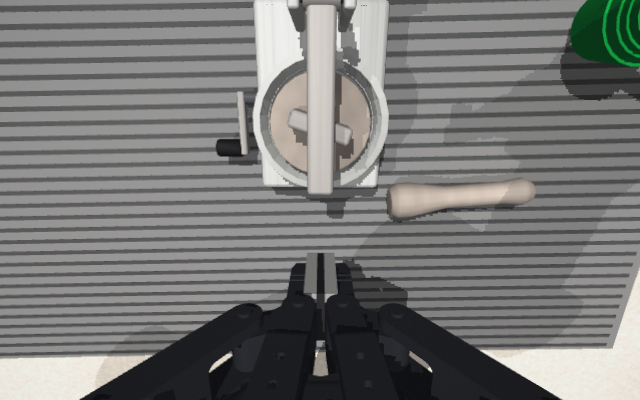

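View pics/sd20c.png

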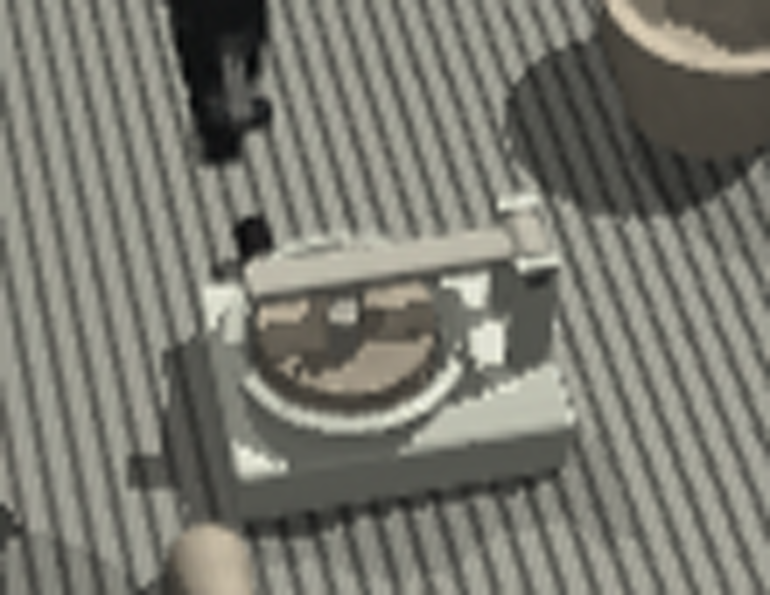

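The arm lies closed: its tip is at wrist row 194, predicted 194.2 for angle 0. Stone, pestle and cups are in place. I hand the job in.

```bash
python3 - <<'E'
from h import *
st();print(order.finish_job())
E
```

```text
t 41.55 p [ 456.8 -162.8  207.6] yaw -0.0194 z [-0.  0. -1.] F [0.89 0.28 0.19] T [-0.01  0.    0.04] g 0.2 q [-0.58  0.25  1.65  0.    1.25  1.01]
the job is handed in; nothing more can be done
None
```

The granite stone is seated in the mill and the clamp arm is closed over it. I handed the job in at 41.6 s, with the gripper clear of everything.

**Stone**
- **Turning:** I measured the drive's angle in the wrist camera and turned the stone to match before lowering it. It went over the drive without the turning search under pressure.
- **Seating:** It met the seal at about 81 mm and moved about 5 mm under a light push. It then stopped hard at 76.4 mm, which is 40.0 mm above its pick-up height and exactly the floor height. The camera showed no slip in the grip.
- **Pressing check:** I pressed on the bar with shut fingers, and it held 23 N without sinking. That was more than I had planned for, but well below 60 N. The contact read 104 mm instead of 100 mm. I put this down to the shut fingertips reaching about 4 mm past the tool point, since the other checks agree that the stone is home.

**Clamp**
- **Closing:** I swung it over by gripping the arm end. Near the end the tool passed the expected closed height with no clear stop, probably because the pads slipped. I let go and pressed from above instead.
- **Checks:** It met a hard stop at 116.7 mm with 18.7 N, where about 117 mm was expected with the same fingertip offset. The last wrist picture shows the tip at row 194, predicted 194.2 for fully closed, but a few hundredths of a radian would move it only about 1 pixel.

The robot did not touch the mortar, pestle, canister or cups. The pestle, and the parts of the cups and mortar in view, look undisturbed in the last pictures. I did not check the canister again at the end.

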